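# Scrub the rinse beaker and put the bench tools back upright

## Task

Take the cleaning brush from the sloping rest and scrub out the glass beaker: head down inside it to the floor, then up until the top of the bristle head reaches the rim, without taking it out, three full strokes down and up. Then stand the brush head down in the round steel pot, and stand every file from the rest blade down in the wooden block, each fully down in a hole of its own. Leave the beaker and the pot standing upright, and leave the rest of the things on the bench where they are.

Things in the scene. Friction and masses are not known exactly. Their poses are not given: they have to be found in the camera images.
- brush: cleaning brush, 180 mm long: stiff white cylindrical bristle head 30 mm in diameter over the first 50 mm (rigid), steel stem 12 mm in diameter up to 96 mm, then a wooden handle 18 mm in diameter to the end; 90 g. Origin at the end of the head, z along the axis towards the handle. Starts on the sloping rest among the files, in any slot, handle up; balance point 87 mm from the origin.
- file0: one of two to four bench files (absent ones give None): straight, 180 mm long, a steel blade up to 12 mm thick (96 mm) and a round wooden handle 18 mm in diameter (84 mm), 90 g. Origin at the tip of the blade, z along the axis towards the handle. Starts on the sloping rest, handle up, balance point 87 mm from the tip; the handle is free to grasp from 120 mm to 180 mm from the tip.
- file1: one of two to four bench files (absent ones give None): straight, 180 mm long, a steel blade up to 12 mm thick (96 mm) and a round wooden handle 18 mm in diameter (84 mm), 90 g. Origin at the tip of the blade, z along the axis towards the handle. Starts on the sloping rest, handle up, balance point 87 mm from the tip; the handle is free to grasp from 120 mm to 180 mm from the tip.
- file2: one of two to four bench files (absent ones give None): straight, 180 mm long, a steel blade up to 12 mm thick (96 mm) and a round wooden handle 18 mm in diameter (84 mm), 90 g. Origin at the tip of the blade, z along the axis towards the handle. Starts on the sloping rest, handle up, balance point 87 mm from the tip; the handle is free to grasp from 120 mm to 180 mm from the tip.
- file3: one of two to four bench files (absent ones give None): straight, 180 mm long, a steel blade up to 12 mm thick (96 mm) and a round wooden handle 18 mm in diameter (84 mm), 90 g. Origin at the tip of the blade, z along the axis towards the handle. Starts on the sloping rest, handle up, balance point 87 mm from the tip; the handle is free to grasp from 120 mm to 180 mm from the tip.
- rest: fixed grey sloping tool rest, 175 x 276 mm, origin at the centre of its underside. Slots at y = -112, -56, 0, 56, 112 mm. A tool leans at 40 degrees above level, foot at x -65, z 30 mm against a stop plate, handle rising towards the rest's +x (away from the robot), on two bars 74 and 106 mm from its foot, between small guides; it lifts straight off. Handle ends are 146 mm above the bench.
- stand: fixed wooden block 52 x 232 x 66 mm (x, y, z), origin at the centre of its underside, with four round vertical holes 23 mm in diameter and 60 mm deep (hole floor 6 mm above the bench) in a row along its y, at x = 0, y = -84, -28, 28 and 84 mm; mouths at z = 66 mm, with a 3 mm chamfer. It holds the files upright, one to a hole, blade down.
- pot: plain round steel pot, loose, 60 mm in outer diameter, 85 mm high, wall 5 mm (50 mm inside), 0.4 to 0.65 kg; origin at the centre of its underside, z up.
- pot_floor (a point): centre of the steel pot's inner floor, 8 mm above its underside.
- beaker: clear glass beaker, loose, 82 mm in outer diameter, 100 mm high, wall 5 mm (72 mm inside), 0.35 to 0.6 kg; origin at the centre of its underside, z up.
- beaker_floor (a point): centre of the beaker's inner floor, 6 mm above its underside.
- red_jar: red glass jar with a knobbed lid, 80 mm wide, 105 mm high, at the back; not part of the job, leave it where it is (origin at its underside)
- charcoal: black charcoal block, 60 x 100 x 32 mm, at the back; not part of the job, leave it where it is (origin at its underside)
- solder_brick: grey soldering brick, 75 x 115 x 30 mm, at the back; not part of the job, leave it where it is (origin at its underside)
- amber: small amber bottle, 40 mm wide, 75 mm high, on the right; not part of the job, leave it where it is (origin at its underside)
- screwdriver: screwdriver lying on the left; not part of the job, leave it where it is (origin at its underside)
- pliers: pliers with red handles, 150 mm, flat on the bench near the robot on the right; not part of the job, leave it where it is (origin at its underside)
- caliper: steel caliper, 160 mm, flat on the bench near the robot on the left; not part of the job, leave it where it is (origin at its underside)

How it is judged:
By the outcome, as a careful person would: the job done as asked, in the order asked, and still so for the second after the job is handed in, with the robot touching nothing.
Of file0, file1, file2, file3 only 2 to 4 are there at a start; the rules pass over those that are not, and their reading is None.
At some moment in a run one of beaker, pot may be knocked a few centimetres aside while the robot is not near it.
It also fails if it takes over 210 s, if anything falls off the work surface, if the arm or the gripper's body presses on something with over 40 N, if the wrist force passes 120 N, or if a joint passes its speed limit or range.

## Robot

A 7-joint arm with a two-finger parallel gripper is mounted at the origin on the work surface. World frame = base frame: x ahead of the robot, y to its left, z up, the work surface at z = 0. Lengths are in m, angles in degrees, forces in N, time in s.
With the tool pointing down it reaches from about 0.425 to 0.925 m from the base axis. Payload 6.8 kg.
Tool frame: the origin (TCP) lies midway between the tips of the shut fingers; the grasp point (between the pads) lies robot.grasp_offset behind it (robot.grasp_offset is the distance from the TCP to the grasp point, in m); z points along the fingers, y is the direction in which the jaws open and shut (so a half turn about z gives the same grasp; the last joint's range is limited). The gripper opens to 88 mm and grips with 3 to 60 N. Pads are 20 mm wide; open, the fingers measure 115 mm over their backs; the gripper's body (75 mm by 178 mm) begins 61 mm behind the grasp point.
Start: joints at [-75.751, 27.33, 1.283, 89.118, -0.659, 63.558, -4.761], TCP at [0.236, 0.633, 0.223] pointing down, gripper open.
Joint ranges: [-169.35, 169.35], [-19.33, 120.38], [-80.79, 83.38], [13.8, 139.57], [-78.32, 258.32], [9.67, 109.79], [-169.56, 169.56]. Speed limits (degrees/s): [136.94, 136.94, 180, 180, 180, 180, 180].

## Interface

Orientations are given as [roll, pitch, yaw] about the fixed x, y, z axes, in that order (R = Rz(yaw) Ry(pitch) Rx(roll)).
In Python, from workcell import telemetry, read_camera, robot gives the robot as it stands. The module is installed in compiled form; this text tells all that it offers.
- The arm moves only by the tool drive_tool, never from a script. Its argument "series" is a list of rows, each an object with "turn": the turn, a rotation vector about the tool's x, y, z in degrees, a list of three; "travel": the shift along the tool's x, y, z in m, a list of three; "claw": the gripper's target within -1 to 1 (shut at 1, half-way at 0, fully open at -1). A call has 1 to 8 rows; each row is the pose to reach, as a shift and turn from the pose commanded when the call began, along the tool's axes at that moment; what a row does not reach only later rows make up. A row lasts 1/8 s, in which the tool goes at most 62.5 mm and 10.7 degrees, less where a joint would pass 70% of its speed; a pose out of reach is approached as far as the arm can. A call with a gripper value outside its range is refused whole. The fingers move at their own pace and stop on an object; "force" is the grip in N (left out, the last holds). Time passes only in rows, so rows that repeat a pose let the fingers close. It gives the time, the measured TCP pose, the force and the opening at its end, in the units of the state.
- telemetry.read_state(): the state, without advancing time (a new reading comes with each control period).
- read_camera(name): name is "side" or "top" or "wrist"; returns a dict with "pixels" (480x640x3 uint8, red, green, blue), "fovy" (degrees; the focal length in pixels is half the picture's height over the tangent of half this angle, whatever the lens; pixels are square), "cx", "cy" (the principal point, pixels), "eye" and "attitude" of the camera in the world. Camera axes: x right, y down, z forward; pixel columns grow to the right and rows downward; lengths in m; the calibration is good to about 2 mm. A picture is of the moment at which its call begins. There is no depth.
- robot.hand_in(): hands the job in, once; it reports no verdict.
The state is a dict: "t": time; "joint_pos": joint angles; "joint_velocities": joint speeds; "joint_torque": joint torques, N m; "eef_pos": TCP position; "orientation": TCP orientation; "ft_force": force on the tool from outside, world axes, zero at the start; "ft_torque": the same for the moment, N m; "grip_width": finger opening in m.
Only numpy, scipy, OpenCV 4.12 (cv2) and the standard library are available. Lean on these libraries where they do the work, as an engineer would, in place of code of your own. Each camera call takes 0.05 s, during which the arm holds its last target.

## Working session

There is one attempt and no reset: what is moved stays moved. The work goes in short steps, Python scripts to look and compute and a tool call to move; the robot and the scene stay as the last step left them, time stands still between calls to the robot, and variables do not carry over. Pictures are saved under pics/ and viewed, and the job is handed in when it is done.

Besides the shell and the picture viewer there is one more tool, called after "Call:" as name(argument=value, ...) on one line, values as JSON. drive_tool: Moves the arm, as the interface text tells. Its arguments: {"type":"object","properties":{"series":{"type":"array"},"force":{"type":"number"}},"required":["series"]}

```bash
mkdir -p pics; cat > h.py <<'E'
import numpy as np, cv2
from workcell import telemetry, read_camera, robot
def cam(n,save=None):
    c=read_camera(n)
    if save: cv2.imwrite('pics/'+save,c['pixels'][:,:,::-1])
    return c
E
python3 - <<'E'
from h import *
print(telemetry.read_state(), robot.grasp_offset)
for n in ['side','top','wrist']:
    c=cam(n,n+'0.png'); print(n,c['fovy'],c['cx'],c['cy'],c['eye'],c['attitude'])
E
```

```text
{'t': 0.0, 'joint_pos': array([-75.75143317,  27.37565226,   1.27925573,  89.17483124,
        -0.65790873,  63.55582288,  -4.76213293]), 'joint_velocities': array([-0.00618547,  0.01398289, -0.07627288,  0.01246938,  0.02826735,
       -0.03234787,  0.01210536]), 'joint_torque': array([-2.68695003e-04, -5.82859325e+01,  1.53460152e+00, -2.72615236e+01,
       -5.42292825e-02,  1.71365845e-02,  1.82438275e-04]), 'eef_pos': array([0.2355645 , 0.63196053, 0.22170879]), 'orientation': array([-1.79901344e+02,  7.84806223e-03,  1.59559263e+02]), 'ft_force': array([ 1.19409357, -0.19379584,  0.06911176]), 'ft_torque': array([0.00786966, 0.00836421, 0.04904525]), 'grip_width': 0.0881104034895848} 0.0187
side 50.736631608595616 311.2132463031634 238.58310017842444 [-0.04175886 -0.76252392  0.88063168] [-131.26051491   -0.67492031  -38.35425849]
top 47.33473995684182 323.03184849601666 237.7191639812498 [0.4847469  0.01553512 1.40014457] [-177.22793613   -1.58448193  -89.66609632]
wrist 58.03297158910135 327.23037979938624 235.08756305931902 [0.17110939 0.6554086  0.38452179] [1.65307501e+02 7.46192018e-02 6.95870276e+01]
```

View pics/side0.png

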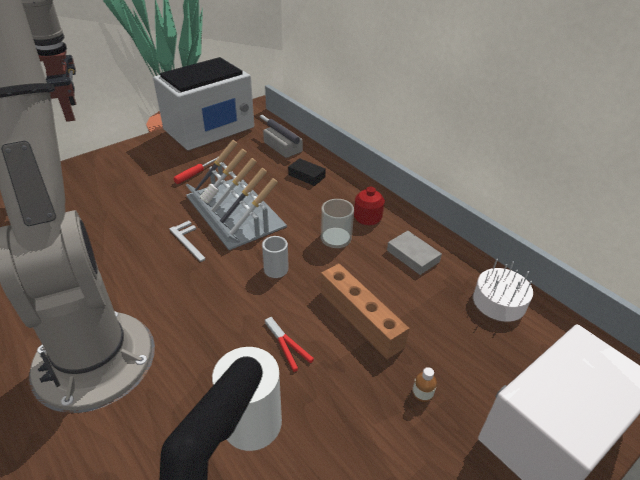

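View pics/top0.png

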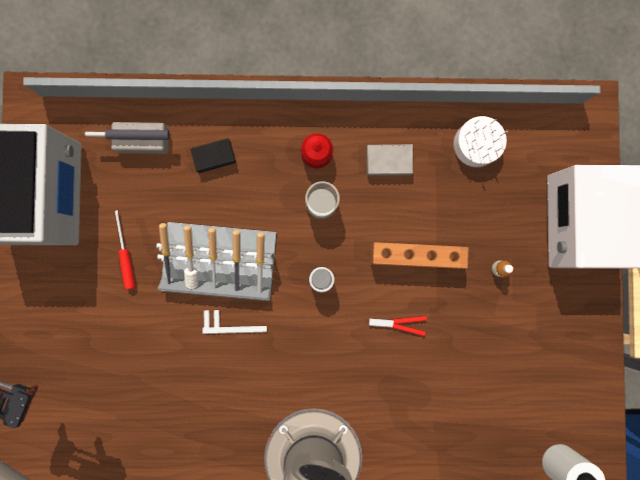

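View pics/wrist0.png

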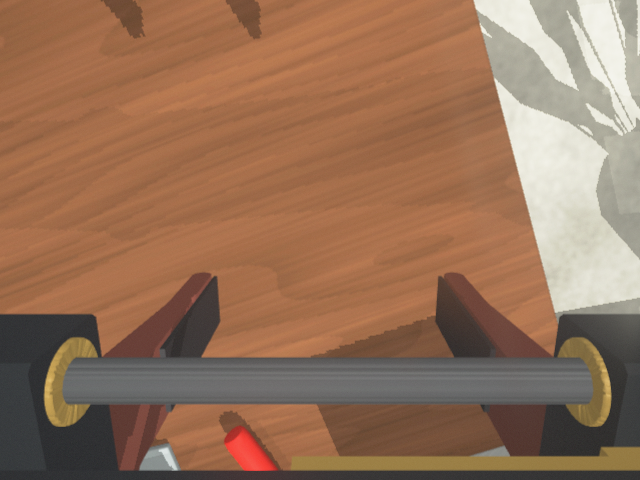

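The scene shows all five slots occupied: the brush has the white head at (190,280) in the top view, with four files around it. The pot is at (321,279), the beaker at (322,200), and the block spans x 373–468 at y≈256. Next I measure these.

```bash
cat >> h.py <<'E'
from scipy.spatial.transform import Rotation as Ro
def pose(c):
    return np.array(c['eye']),Ro.from_euler('xyz',c['attitude'],degrees=True).as_matrix()
def ray(c,u,v):
    e,R=pose(c); f=240/np.tan(np.radians(c['fovy']/2))
    d=R@np.array([(u-c['cx'])/f,(v-c['cy'])/f,1.]); return e,d/np.linalg.norm(d)
def onz(c,u,v,z):
    e,d=ray(c,u,v); return e+d*(z-e[2])/d[2]
def proj(c,p):
    e,R=pose(c); f=240/np.tan(np.radians(c['fovy']/2))
    q=R.T@(np.array(p)-e); return np.array([c['cx']+f*q[0]/q[2],c['cy']+f*q[1]/q[2]])
def tri(c1,p1,c2,p2):
    e1,d1=ray(c1,*p1);e2,d2=ray(c2,*p2)
    A=np.stack([d1,-d2],1); s=np.linalg.lstsq(A,e2-e1,rcond=None)[0]
    a=e1+s[0]*d1;b=e2+s[1]*d2; return (a+b)/2,np.linalg.norm(a-b)
def crop(c,name,x0,y0,x1,y1,k):
    im=c['pixels'][y0:y1,x0:x1,::-1]; cv2.imwrite('pics/'+name,cv2.resize(im,None,fx=k,fy=k,interpolation=cv2.INTER_CUBIC))
E
python3 - <<'E'
from h import *
c=cam('top'); s=cam('side')
print(onz(c,313,457,0), proj(s,[0,0,0]), proj(c,[0,0,0]))
crop(c,'t1.png',150,210,290,310,5); crop(c,'t2.png',290,170,480,310,4); crop(s,'s1.png',160,130,360,280,4); crop(s,'s2.png',300,240,420,360,5)
E
```

```text
[ 0.0013675 -0.0008129  0.       ] [ 93.14870269 357.88429539] [312.67255121 457.55580229]
```

View pics/t1.png

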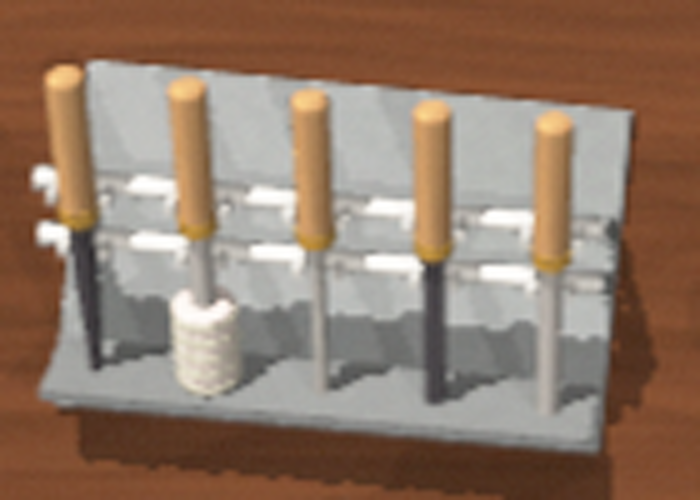

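View pics/t2.png

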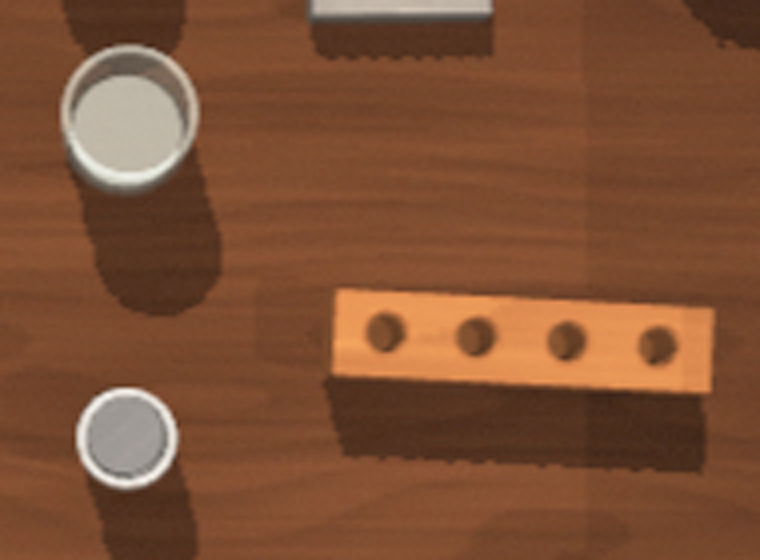

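View pics/s1.png

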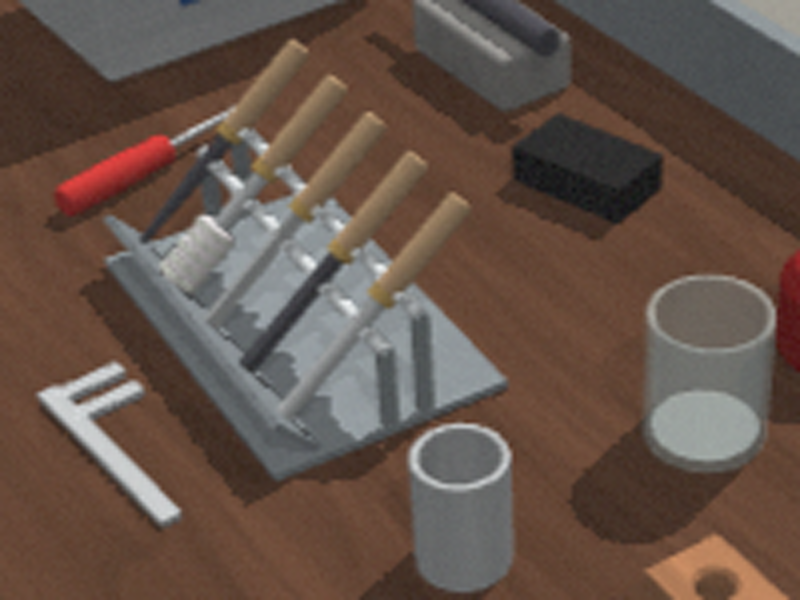

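View pics/s2.png

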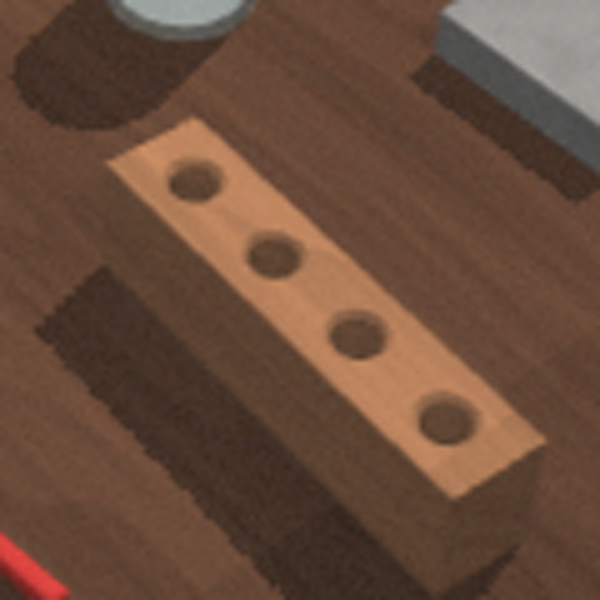

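```bash
cat > m1.py <<'E'
from h import *
c=cam('top'); s=cam('side')
def px(x0,y0,k,p): return (x0+(p[0]+.5)/k-.5, y0+(p[1]+.5)/k-.5)
te=[px(150,210,5,p) for p in [(65,75),(188,87),(310,98),(432,109),(553,121)]]
tc=[px(150,210,5,p) for p in [(80,220),(198,230),(315,242),(433,253),(552,264)]]
se=[px(160,130,4,p) for p in [(297,48),(337,85),(374,121),(415,160),(459,203)]]
for a,b,d in zip(te,se,tc): print(np.round(tri(c,a,s,b)[0],4), round(tri(c,a,s,b)[1],4), np.round(onz(c,*a,.146),4), np.round(onz(c,*d,.092),4))
ys=np.array([112,56,0,-56,-112])/1000
L=np.array([[.0729,y] for y in ys]+[[.0085,y] for y in ys])
W=np.array([onz(c,*a,.146)[:2] for a in te]+[onz(c,*d,.092)[:2] for d in tc])
def fit(L,W):
    lc,wc=L.mean(0),W.mean(0); H=(L-lc).T@(W-wc); a=np.arctan2(H[0,1]-H[1,0],H[0,0]+H[1,1])
    R=np.array([[np.cos(a),-np.sin(a)],[np.sin(a),np.cos(a)]]); t=wc-R@lc
    return np.degrees(a),t,W-(L@R.T+t)
a,t,r=fit(L,W);print('rest',a,t);print(np.round(r*1000,1))
# stand
th=[px(290,170,4,p) for p in [(385,332),(476,337),(567,341),(658,346)]]
sh=[px(300,240,5,p) for p in [(194,179),(274,255),(357,334),(446,421)]]
for cc,h in((c,th),(s,sh)):
    Wt=np.array([onz(cc,*q,.066)[:2] for q in h]); a,t,r=fit(np.array([[0,.084],[0,.028],[0,-.028],[0,-.084]]),Wt)
    print('stand',a,t,np.round(Wt,4).tolist(),np.round(r*1000,1).tolist())
tcn=[px(290,170,4,p) for p in [(334,290),(714,309),(712,393),(332,374)]]
Wt=np.array([onz(c,*q,.066)[:2] for q in tcn]); print('corners',Wt.mean(0))
print('pot',onz(c,*px(290,170,4,(127,438)),.085),onz(s,*px(160,130,4,(461,459)),.085))
print('beaker',onz(c,*px(290,170,4,(130,113)),.1),onz(s,*px(160,130,4,(710,313)),.1))
E
python3 m1.py
```

```text
[0.5722 0.3484 0.143 ] 0.0025 [0.573 0.347 0.146] [0.508  0.3528 0.092 ]
[0.5681 0.2922 0.1418] 0.0004 [0.5679 0.2912 0.146 ] [0.5036 0.2971 0.092 ]
[0.5628 0.2368 0.1429] 0.0018 [0.5633 0.2358 0.146 ] [0.4982 0.2418 0.092 ]
[0.5581 0.1812 0.143 ] 0.002 [0.5587 0.1802 0.146 ] [0.4933 0.1859 0.092 ]
[0.5534 0.1257 0.1415] 0.0012 [0.5536 0.125  0.146 ] [0.4884 0.1294 0.092 ]
rest -4.980440443965457 [0.49026997 0.24216917]
[[ 0.4 -0.4]
 [ 0.2 -0.4]
 [ 0.4 -0.1]
 [ 0.7  0.2]
 [ 0.5  0.8]
 [-0.5 -0.2]
 [-0.  -0.1]
 [-0.5  0.4]
 [-0.5  0.3]
 [-0.6 -0.4]]
stand -2.5166290982167707 [ 0.51045226 -0.25882646] [[0.5142, -0.1749], [0.5115, -0.2308], [0.5094, -0.2868], [0.5067, -0.3429]] [[0.1, 0.0], [-0.2, 0.1], [0.2, 0.0], [-0.1, -0.1]]
stand -2.9631338124426603 [ 0.50827062 -0.26091643] [[0.5125, -0.1764], [0.5098, -0.2332], [0.5072, -0.2887], [0.5036, -0.3454]] [[-0.1, 0.6], [0.1, -0.3], [0.3, 0.2], [-0.3, -0.6]]
corners [ 0.50894451 -0.2599294 ]
pot [ 0.44928912 -0.01707878  0.085     ] [ 0.44789706 -0.02119346  0.085     ]
beaker [ 0.64310714 -0.01734162  0.1       ] [ 0.64195479 -0.01832282  0.1       ]
```

```bash
cat >> h.py <<'E'
def Rt(a,al):
    a,al=np.radians([a,al]); u=np.array([np.cos(a),np.sin(a),0]); k=np.array([0,0,1.])
    z=-np.sin(al)*u-np.cos(al)*k; y=np.array([-np.sin(a),np.cos(a),0]); x=np.cross(y,z)
    return np.stack([x,y,z],1)
def st():
    s=telemetry.read_state(); R=Ro.from_euler('xyz',s['orientation'],degrees=True).as_matrix()
    return s,np.array(s['eef_pos']),R
def go(p,R,note=''):
    s,p0,R0=st(); tr=R0.T@(np.array(p)-p0); tu=Ro.from_matrix(R0.T@R).as_rotvec(degrees=True)
    print(note,'travel',np.round(tr,4).tolist(),'turn',np.round(tu,1).tolist(),'rows',round(max(np.linalg.norm(tr)/.0625,np.linalg.norm(tu)/10.7),1))
def show():
    s,p,R=st(); print('t',round(s['t'],2),'q',np.round(s['joint_pos'],1).tolist(),'p',np.round(p,4).tolist(),'rpy',np.round(s['orientation'],1).tolist(),'F',np.round(s['ft_force'],1).tolist(),'w',round(s['grip_width'],4))
rest_t=np.array([.4903,.2422,0]);rest_a=-5.0; st_t=np.array([.5095,-.2600,0]);st_a=-2.7
def loc(t,a,q):
    return t+Ro.from_euler('z',a,degrees=True).apply(q)
def grasp(y,s=.150):  # point on tool in slot y
    return loc(rest_t,rest_a,[-.065+s*np.cos(np.radians(40)),y,.030+s*np.sin(np.radians(40))])
G=robot.grasp_offset
E
python3 - <<'E'
from h import *
go([.42,.36,.30],Rt(-5,0),'wp1')
print(grasp(.056), grasp(.056)+Rt(-5,45)[:,2]*(G-.08))
E
```

```text
wp1 travel [-0.2678, -0.1909, -0.0775] turn [-0.0, -0.0, -15.4] rows 5.4
[0.54489748 0.29363725 0.12641814] [0.58807818 0.28985943 0.16976379]
```

Call:
drive_tool(series=[{"travel": [-0.05,-0.035,-0.014],"turn": [0,0,-3],"claw": 0},{"travel": [-0.1,-0.07,-0.028],"turn": [0,0,-6],"claw": 0},{"travel": [-0.15,-0.107,-0.042],"turn": [0,0,-9],"claw": 0},{"travel": [-0.2,-0.143,-0.056],"turn": [0,0,-12],"claw": 0},{"travel": [-0.25,-0.18,-0.07],"turn": [0,0,-14.5],"claw": 0},{"travel": [-0.268,-0.191,-0.078],"turn": [0,0,-15.4],"claw": 0},{"travel": [-0.268,-0.191,-0.078],"turn": [0,0,-15.4],"claw": 0}], force=40)

```text
t: 1.23
eef_pos: [0.4219, 0.3583, 0.3016]
orientation: [179.9, 0.1, 174.7]
ft_force: [-0.6, 0.2, -1.0]
grip_width: 0.0438
```

```bash
python3 - <<'E'
from h import *
show()
R=Rt(-5,45); p=grasp(.056)+R[:,2]*(G-.09)
print(p); go(p+[0,0,.05],R)
R=Rt(-5,50);go(p+[0,0,.05],R)
E
```

```text
t 1.23 q [-51.2, 11.8, 5.2, 100.7, -1.1, 67.4, 39.0] p [0.4219, 0.3583, 0.3016] rpy [179.9, 0.1, 174.7] F [-0.6, 0.2, -1.0] w 0.0438
[0.59512234 0.28924314 0.17683485]
 travel [-0.1788, -0.0528, 0.075] turn [0.2, 45.1, -0.3] rows 4.2
 travel [-0.1788, -0.0528, 0.075] turn [0.2, 50.1, -0.3] rows 4.7
```

Call:
drive_tool(series=[{"travel": [-0.035,-0.01,0.0],"turn": [0,10,0],"claw": 0},{"travel": [-0.07,-0.02,0.01],"turn": [0,20,0],"claw": 0},{"travel": [-0.105,-0.03,0.02],"turn": [0,30,0],"claw": 0},{"travel": [-0.14,-0.042,0.05],"turn": [0,40,0],"claw": 0},{"travel": [-0.179,-0.053,0.075],"turn": [0.2,50,-0.3],"claw": 0},{"travel": [-0.179,-0.053,0.075],"turn": [0.2,50,-0.3],"claw": 0},{"travel": [-0.179,-0.053,0.075],"turn": [0.2,50,-0.3],"claw": 0}])

```text
t: 2.1
eef_pos: [0.5895, 0.2975, 0.2384]
orientation: [176.2, -45.6, 176.6]
ft_force: [-1.1, 2.4, -1.9]
grip_width: 0.0437
```

```bash
python3 - <<'E'
from h import *
show()
for al in (45,50):
  R=Rt(-5,al); p=grasp(.056)+R[:,2]*(G-.09)
  go(p,R);p=grasp(.056)+R[:,2]*(G);go(p,R)
c=cam('side');crop(c,'s3.png',120,60,360,240,3)
c=cam('top','t3.png')
E
```

```text
t 2.1 q [-4.3, 55.7, -40.0, 56.6, -0.3, 109.3, 45.3] p [0.5895, 0.2975, 0.2384] rpy [176.2, -45.6, 176.6] F [-1.1, 2.4, -1.9] w 0.0437
 travel [-0.0483, -0.0104, 0.0381] turn [2.6, -0.7, 1.1] rows 1.0
 travel [-0.0493, -0.0146, 0.128] turn [2.6, -0.7, 1.1] rows 2.2
 travel [-0.0545, -0.0106, 0.0383] turn [2.6, 4.3, 1.2] rows 1.1
 travel [-0.0476, -0.0145, 0.1279] turn [2.6, 4.3, 1.2] rows 2.2
```

View pics/s3.png

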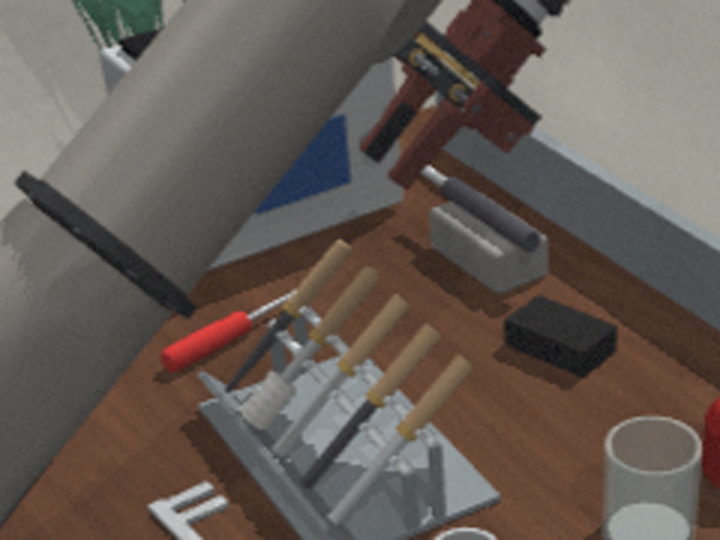

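View pics/t3.png

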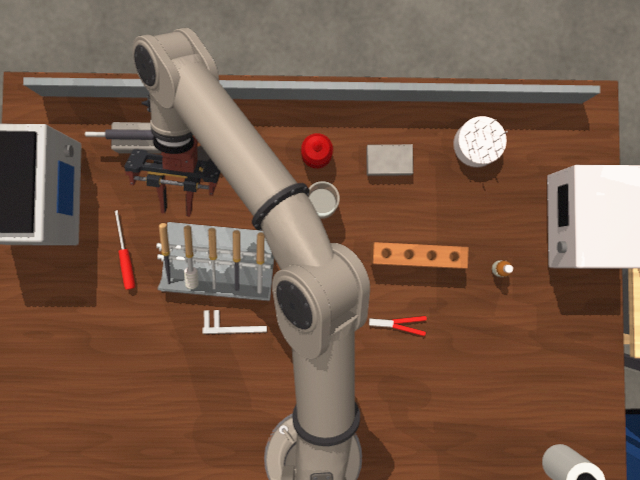

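The side view shows the gripper above the brush row, tilted back. Joint 6 is at its limit, at 109°, so I ease the tilt to 40°.

```bash
python3 - <<'E'
from h import *
R=Rt(-5,40); p=grasp(.056)+R[:,2]*(G-.09)
go(p,R)
E
```

```text
travel [-0.0407, -0.0071, 0.0445] turn [3.3, -5.4, 0.9] rows 1.0
```

Call:
drive_tool(series=[{"travel": [-0.02,-0.004,0.022],"turn": [1.6,-2.7,0.5],"claw": 0},{"travel": [-0.041,-0.007,0.044],"turn": [3.3,-5.4,0.9],"claw": 0},{"travel": [-0.041,-0.007,0.044],"turn": [3.3,-5.4,0.9],"claw": 0},{"travel": [-0.041,-0.007,0.044],"turn": [3.3,-5.4,0.9],"claw": 0}])

```text
t: 2.7
eef_pos: [0.5884, 0.2909, 0.181]
orientation: [-179.3, -39.9, 174.9]
ft_force: [-0.0, 0.4, -0.1]
grip_width: 0.0438
```

```bash
python3 - <<'E'
from h import *
show()
R=Rt(-5,40); p=grasp(.056)+R[:,2]*(G-.09)
go(p,R); go(grasp(.056)+R[:,2]*G,R)
E
```

```text
t 2.7 q [-5.4, 54.9, -37.6, 62.1, 4.6, 101.9, 46.7] p [0.5884, 0.2909, 0.181] rpy [-179.3, -39.9, 174.9] F [-0.0, 0.4, -0.1] w 0.0438
 travel [-0.0017, -0.0011, -0.0014] turn [-0.6, 0.1, -0.1] rows 0.1
 travel [-0.0016, -0.0001, 0.0885] turn [-0.6, 0.1, -0.1] rows 1.4
```

Call:
drive_tool(series=[{"travel": [-0.002,0,0.02],"turn": [-0.6,0,0],"claw": 0},{"travel": [-0.002,0,0.04],"turn": [-0.6,0,0],"claw": 0},{"travel": [-0.002,0,0.06],"turn": [-0.6,0,0],"claw": 0},{"travel": [-0.002,0,0.08],"turn": [-0.6,0,0],"claw": 0},{"travel": [-0.002,0,0.0885],"turn": [-0.6,0,0],"claw": 0},{"travel": [-0.002,0,0.0885],"turn": [-0.6,0,0],"claw": 0}])

```text
t: 3.45
eef_pos: [0.534, 0.2939, 0.1116]
orientation: [-179.9, -39.9, 174.8]
ft_force: [0.0, -0.5, -0.3]
grip_width: 0.0436
```

```bash
python3 - <<'E'
from h import *
show()
R=Rt(-5,40); go(grasp(.056)+R[:,2]*G,R)
c=cam('side');crop(c,'s4.png',160,80,320,200,5)
c=cam('wrist','w4.png')
E
```

```text
t 3.45 q [-3.6, 54.6, -38.5, 74.2, 4.9, 90.5, 46.2] p [0.534, 0.2939, 0.1116] rpy [-179.9, -39.9, 174.8] F [0.0, -0.5, -0.3] w 0.0436
 travel [0.0012, 0.0007, 0.0003] turn [0.0, 0.1, -0.1] rows 0.0
```

View pics/s4.png

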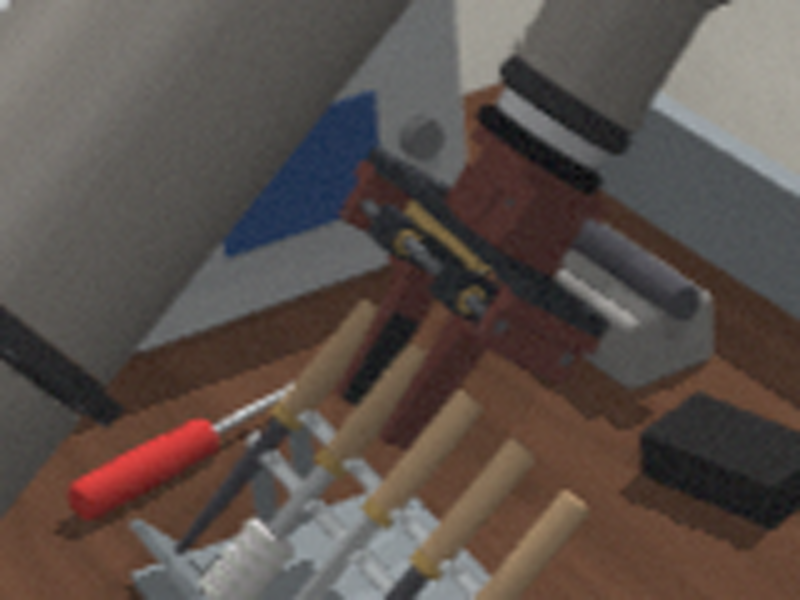

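View pics/w4.png

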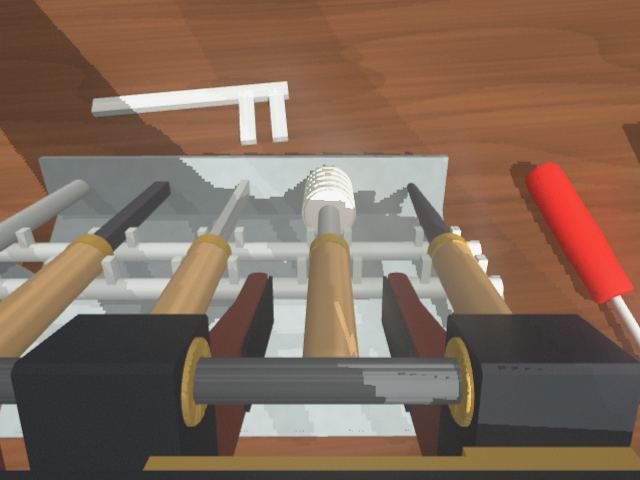

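```bash
python3 - <<'E'
from h import *
R=Rt(-5,50); go(grasp(.056)+R[:,2]*G,R)
E
```

```text
travel [0.0047, 0.0004, 0.0007] turn [0.1, 10.2, -0.1] rows 1.0
```

Call:
drive_tool(series=[{"travel": [0.002,0,0.0004],"turn": [0,5,0],"claw": 0},{"travel": [0.0045,0,0.0007],"turn": [0,10,0],"claw": 0},{"travel": [0.0045,0,0.0007],"turn": [0,10,0],"claw": 0},{"travel": [0.0045,0,0.0007],"turn": [0,10,0],"claw": 1},{"travel": [0.0045,0,0.0007],"turn": [0,10,0],"claw": 1},{"travel": [0.0045,0,0.0007],"turn": [0,10,0],"claw": 1},{"travel": [0.0045,0,0.0007],"turn": [0,10,0],"claw": 1},{"travel": [0.0045,0,0.0007],"turn": [0,10,0],"claw": 1}], force=40)

```text
t: 4.55
eef_pos: [0.5299, 0.2944, 0.1141]
orientation: [-180.0, -49.9, 174.9]
ft_force: [0.7, -0.7, 3.2]
grip_width: 0.0173
```

```bash
python3 - <<'E'
from h import *
show()
s,p,R=st(); go(p+[0,0,.08],R,'lift')
E
```

```text
t 4.55 q [-3.8, 60.0, -38.6, 68.3, 1.2, 99.2, 46.6] p [0.5299, 0.2944, 0.1141] rpy [-180.0, -49.9, 174.9] F [0.7, -0.7, 3.2] w 0.0173
lift travel [0.0612, -0.0, -0.0516] turn [0.0, 0.0, 0.0] rows 1.3
```

Call:
drive_tool(series=[{"travel": [0.016,0,-0.0135],"turn": [0,0,0],"claw": 1},{"travel": [0.031,0,-0.027],"turn": [0,0,0],"claw": 1},{"travel": [0.046,0,-0.039],"turn": [0,0,0],"claw": 1},{"travel": [0.061,0,-0.0515],"turn": [0,0,0],"claw": 1},{"travel": [0.081,0,-0.068],"turn": [0,0,0],"claw": 1},{"travel": [0.101,0,-0.085],"turn": [0,0,0],"claw": 1},{"travel": [0.101,0,-0.085],"turn": [0,0,0],"claw": 1}])

```text
t: 5.42
eef_pos: [0.5305, 0.2951, 0.2484]
orientation: [179.8, -49.7, 175.0]
ft_force: [0.5, 0.4, -1.0]
grip_width: 0.0177
```

```bash
python3 - <<'E'
from h import *
show()
c=cam('top','t5.png');cam('side','s5.png')
go([.60,.10,.30],Rt(-5,0))
E
```

```text
t 5.42 q [-3.7, 52.4, -40.2, 64.7, -3.4, 108.6, 43.1] p [0.5305, 0.2951, 0.2484] rpy [179.8, -49.7, 175.0] F [0.5, 0.4, -1.0] w 0.0177
 travel [-0.0147, -0.1873, -0.1018] turn [-0.0, -49.9, -0.1] rows 4.7
```

View pics/t5.png

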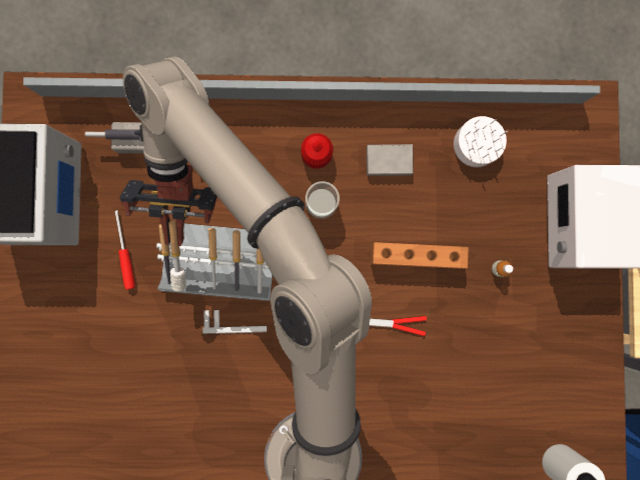

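View pics/s5.png

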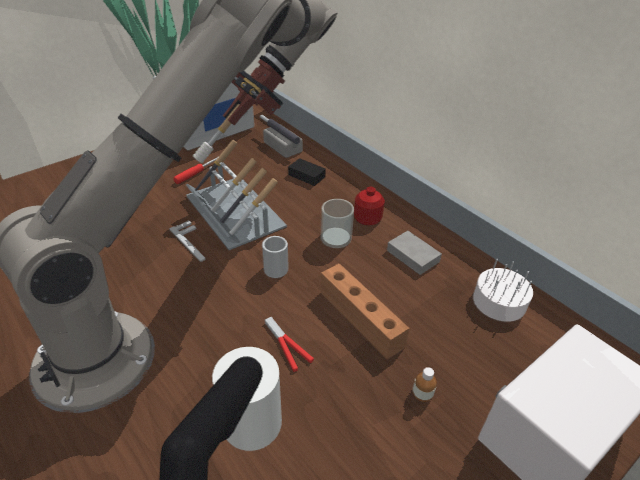

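```bash
python3 - <<'E'
from h import *
s,p,R=st()
for f,q in [(.2,[.535,.28,.285]),(.4,[.55,.25,.315]),(.6,[.565,.20,.335]),(.8,[.58,.15,.34]),(1,[.60,.10,.34])]:
    go(q,Rt(-5,50*(1-f)))
E
```

```text
travel [0.0261, -0.0138, -0.0305] turn [0.0, -9.9, -0.1] rows 0.9
 travel [0.0377, -0.0424, -0.0633] turn [0.0, -19.9, -0.1] rows 1.9
 travel [0.0404, -0.0909, -0.091] turn [0.0, -29.9, -0.1] rows 2.8
 travel [0.0317, -0.1393, -0.109] turn [-0.0, -39.9, -0.1] rows 3.7
 travel [0.0159, -0.1874, -0.1276] turn [-0.0, -49.9, -0.1] rows 4.7
```

Call:
drive_tool(series=[{"travel": [0.026,-0.014,-0.03],"turn": [0,-10,0],"claw": 1},{"travel": [0.038,-0.042,-0.063],"turn": [0,-20,0],"claw": 1},{"travel": [0.04,-0.091,-0.091],"turn": [0,-30,0],"claw": 1},{"travel": [0.032,-0.139,-0.109],"turn": [0,-40,0],"claw": 1},{"travel": [0.016,-0.187,-0.128],"turn": [0,-50,0],"claw": 1},{"travel": [0.016,-0.187,-0.128],"turn": [0,-50,0],"claw": 1},{"travel": [0.016,-0.187,-0.128],"turn": [0,-50,0],"claw": 1}])

```text
t: 6.4
eef_pos: [0.5997, 0.1006, 0.3396]
orientation: [-180.0, -0.1, 174.9]
ft_force: [-0.4, 0.5, -1.1]
grip_width: 0.0176
```

```bash
python3 - <<'E'
from h import *
show()
c=cam('top','t6.png');c=cam('side','s6.png')
R=Rt(-5,0); b=np.array([.6425,-.018,0])
print(st()[2].round(3))
go(b+[0,0,.13+.1313],R)
E
```

```text
t 6.4 q [14.7, 20.7, -40.2, 87.9, 13.6, 76.4, 58.0] p [0.5997, 0.1006, 0.3396] rpy [-180.0, -0.1, 174.9] F [-0.4, 0.5, -1.1] w 0.0176
[[-0.996  0.087 -0.001]
 [ 0.087  0.996  0.   ]
 [ 0.001  0.    -1.   ]]
 travel [-0.0527, -0.1157, 0.0781] turn [0.0, -0.0, -0.0] rows 2.4
```

View pics/t6.png

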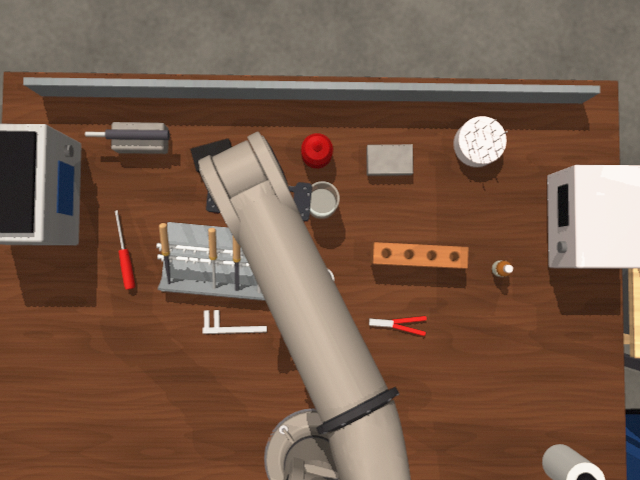

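View pics/s6.png

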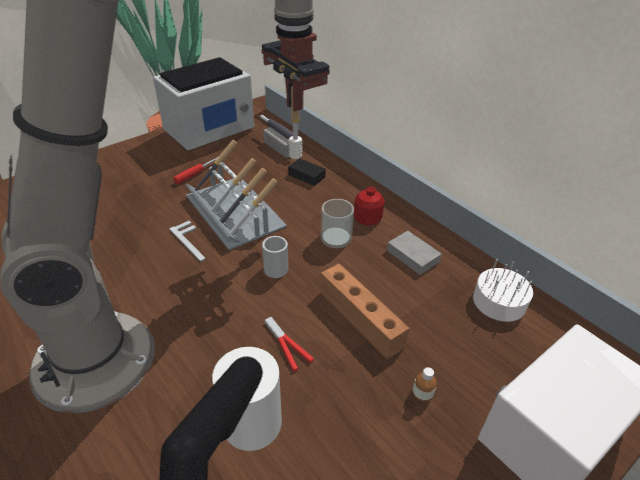

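Call:
drive_tool(series=[{"travel": [-0.018,-0.04,0],"turn": [0,0,0],"claw": 1},{"travel": [-0.036,-0.08,0.02],"turn": [0,0,0],"claw": 1},{"travel": [-0.053,-0.116,0.05],"turn": [0,0,0],"claw": 1},{"travel": [-0.053,-0.116,0.068],"turn": [0,0,0],"claw": 1},{"travel": [-0.053,-0.116,0.068],"turn": [0,0,0],"claw": 1}])

```text
t: 7.12
eef_pos: [0.6421, -0.018, 0.2704]
orientation: [180.0, -0.2, 175.0]
ft_force: [-0.7, 0.5, -0.9]
grip_width: 0.0172
```

```bash
python3 - <<'E'
from h import *
show(); s,p,R=st()
c=cam('side');crop(c,'s7.png',280,100,400,260,5 if 0 else 4)
tip=p-[0,0,.1313]; print('tip',tip,proj(c,tip),proj(c,[p[0],p[1],tip[2]+.05]),proj(c,[.6425,-.018,.1]))
E
```

```text
t 7.12 q [22.3, 26.4, -36.8, 88.6, 16.3, 70.6, 67.9] p [0.6421, -0.018, 0.2704] rpy [180.0, -0.2, 175.0] F [-0.7, 0.5, -0.9] w 0.0172
tip [ 0.64208156 -0.01798039  0.13910039] [337.79618552 195.22803981] [338.76334766 178.38735429] [337.20623196 207.73152277]
```

View pics/s7.png

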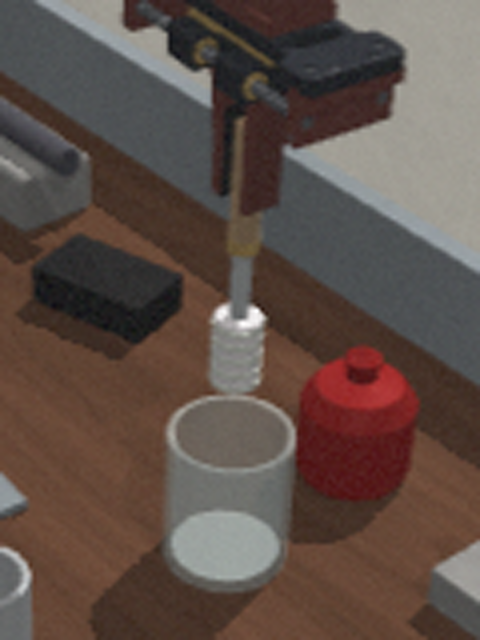

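Call:
drive_tool(series=[{"travel": [0,0,0.02],"turn": [0,0,0],"claw": 1},{"travel": [0,0,0.04],"turn": [0,0,0],"claw": 1},{"travel": [0,0,0.06],"turn": [0,0,0],"claw": 1},{"travel": [0,0,0.08],"turn": [0,0,0],"claw": 1},{"travel": [0,0,0.1],"turn": [0,0,0],"claw": 1},{"travel": [0,0,0.115],"turn": [0,0,0],"claw": 1},{"travel": [0,0,0.124],"turn": [0,0,0],"claw": 1},{"travel": [0,0,0.128],"turn": [0,0,0],"claw": 1}])

```text
t: 8.18
eef_pos: [0.6432, -0.0201, 0.1441]
orientation: [-180.0, 0.1, 174.9]
ft_force: [-0.6, 0.4, -1.1]
grip_width: 0.0175
```

Call:
drive_tool(series=[{"travel": [0,0,0.002],"turn": [0,0,0],"claw": 1},{"travel": [0,0,0.004],"turn": [0,0,0],"claw": 1},{"travel": [0,0,0.005],"turn": [0,0,0],"claw": 1}])

```text
t: 8.55
eef_pos: [0.6433, -0.0201, 0.1398]
orientation: [-179.9, 0.1, 174.9]
ft_force: [0.1, -0.1, -0.2]
grip_width: 0.0178
```

```bash
python3 - <<'E'
from h import *
show(); s,p,R=st(); print(p[2]-.1313)
c=cam('side');crop(c,'s8.png',290,150,390,260,5)
E
```

```text
t 8.55 q [20.6, 33.2, -34.2, 96.2, 21.6, 57.2, 63.8] p [0.6433, -0.0201, 0.1398] rpy [-179.9, 0.1, 174.9] F [0.1, -0.1, -0.2] w 0.0178
0.008540691823188229
```

View pics/s8.png

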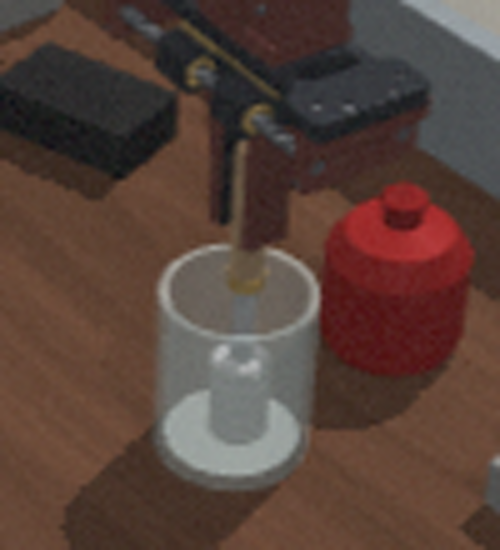

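Call:
drive_tool(series=[{"travel": [0,0,0.001],"turn": [0,0,0],"claw": 1},{"travel": [0,0,0.002],"turn": [0,0,0],"claw": 1},{"travel": [0,0,0.003],"turn": [0,0,0],"claw": 1},{"travel": [0,0,0.003],"turn": [0,0,0],"claw": 1}])

```text
t: 9.1
eef_pos: [0.6432, -0.0201, 0.1365]
orientation: [-179.9, 0.1, 174.9]
ft_force: [0.1, 0.1, -1.1]
grip_width: 0.0177
```

Call:
drive_tool(series=[{"travel": [0,0,0.001],"turn": [0,0,0],"claw": 1},{"travel": [0,0,0.002],"turn": [0,0,0],"claw": 1},{"travel": [0,0,0.002],"turn": [0,0,0],"claw": 1}])

```text
t: 9.48
eef_pos: [0.6437, -0.0199, 0.1364]
orientation: [-179.9, 0.2, 174.9]
ft_force: [-2.7, -1.1, 10.6]
grip_width: 0.0174
```

Call:
drive_tool(series=[{"travel": [0,0,-0.017],"turn": [0,0,0],"claw": 1},{"travel": [0,0,-0.035],"turn": [0,0,0],"claw": 1},{"travel": [0,0,-0.05],"turn": [0,0,0],"claw": 1},{"travel": [0,0,-0.053],"turn": [0,0,0],"claw": 1},{"travel": [0,0,-0.053],"turn": [0,0,0],"claw": 1},{"travel": [0,0,-0.053],"turn": [0,0,0],"claw": 1}])

```text
t: 10.22
eef_pos: [0.6426, -0.0201, 0.1869]
orientation: [-179.9, 0.0, 174.9]
ft_force: [1.1, -0.0, -1.4]
grip_width: 0.0172
```

```bash
python3 - <<'E'
from h import *
show(); s,p,R=st(); print(p[2]-.1365+.006)
c=cam('side');crop(c,'s9.png',290,150,390,260,5)
E
```

```text
t 10.22 q [21.4, 30.4, -35.4, 93.9, 19.5, 61.9, 65.4] p [0.6426, -0.0201, 0.1869] rpy [-179.9, 0.0, 174.9] F [1.1, -0.0, -1.4] w 0.0172
0.056368589673090407
```

View pics/s9.png

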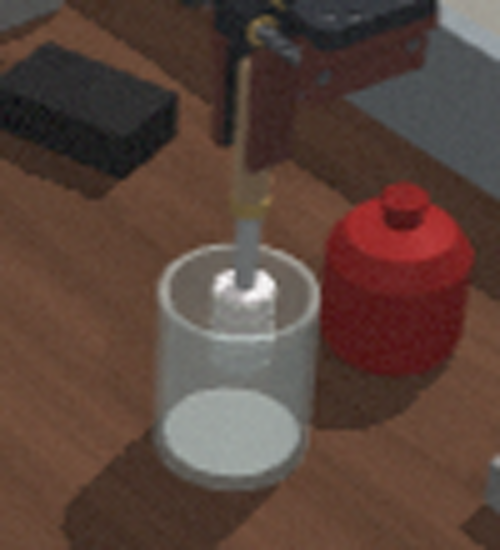

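Brush head top is just above the rim; that's stroke 1. Strokes 2 and 3 follow.

Call:
drive_tool(series=[{"travel": [0,0,0.018],"turn": [0,0,0],"claw": 1},{"travel": [0,0,0.036],"turn": [0,0,0],"claw": 1},{"travel": [0,0,0.047],"turn": [0,0,0],"claw": 1},{"travel": [0,0,0.051],"turn": [0,0,0],"claw": 1},{"travel": [0,0,0.0525],"turn": [0,0,0],"claw": 1},{"travel": [0,0,0.0525],"turn": [0,0,0],"claw": 1}])

```text
t: 11.02
eef_pos: [0.6428, -0.0201, 0.1365]
orientation: [-179.9, 0.1, 174.9]
ft_force: [-4.8, -0.4, 12.3]
grip_width: 0.0175
```

Call:
drive_tool(series=[{"travel": [0,0,-0.017],"turn": [0,0,0],"claw": 1},{"travel": [0,0,-0.035],"turn": [0,0,0],"claw": 1},{"travel": [0,0,-0.05],"turn": [0,0,0],"claw": 1},{"travel": [0,0,-0.053],"turn": [0,0,0],"claw": 1},{"travel": [0,0,-0.053],"turn": [0,0,0],"claw": 1},{"travel": [0,0,-0.053],"turn": [0,0,0],"claw": 1}])

```text
t: 11.78
eef_pos: [0.6426, -0.0201, 0.1873]
orientation: [-179.9, 0.0, 174.9]
ft_force: [-0.5, -0.4, -0.8]
grip_width: 0.0175
```

Call:
drive_tool(series=[{"travel": [0,0,0.018],"turn": [0,0,0],"claw": 1},{"travel": [0,0,0.036],"turn": [0,0,0],"claw": 1},{"travel": [0,0,0.047],"turn": [0,0,0],"claw": 1},{"travel": [0,0,0.051],"turn": [0,0,0],"claw": 1},{"travel": [0,0,0.0535],"turn": [0,0,0],"claw": 1},{"travel": [0,0,0.0535],"turn": [0,0,0],"claw": 1}])

```text
t: 12.52
eef_pos: [0.6433, -0.02, 0.1364]
orientation: [-179.9, 0.1, 174.9]
ft_force: [-5.7, -0.5, 11.3]
grip_width: 0.0179
```

Call:
drive_tool(series=[{"travel": [0,0,-0.017],"turn": [0,0,0],"claw": 1},{"travel": [0,0,-0.035],"turn": [0,0,0],"claw": 1},{"travel": [0,0,-0.05],"turn": [0,0,0],"claw": 1},{"travel": [0,0,-0.053],"turn": [0,0,0],"claw": 1},{"travel": [0,0,-0.053],"turn": [0,0,0],"claw": 1},{"travel": [0,0,-0.053],"turn": [0,0,0],"claw": 1}])

```text
t: 13.28
eef_pos: [0.6426, -0.0202, 0.1869]
orientation: [-179.9, 0.0, 174.9]
ft_force: [0.6, -0.2, -0.3]
grip_width: 0.0175
```

```bash
python3 - <<'E'
from h import *
show(); s,p,R=st(); print(p[2]-.1365+.006)
c=cam('side','s10.png')
E
```

```text
t 13.28 q [21.5, 30.4, -35.4, 93.9, 19.5, 61.9, 65.4] p [0.6426, -0.0202, 0.1869] rpy [-179.9, 0.0, 174.9] F [0.6, -0.2, -0.3] w 0.0175
0.056360232414302484
```

View pics/s10.png

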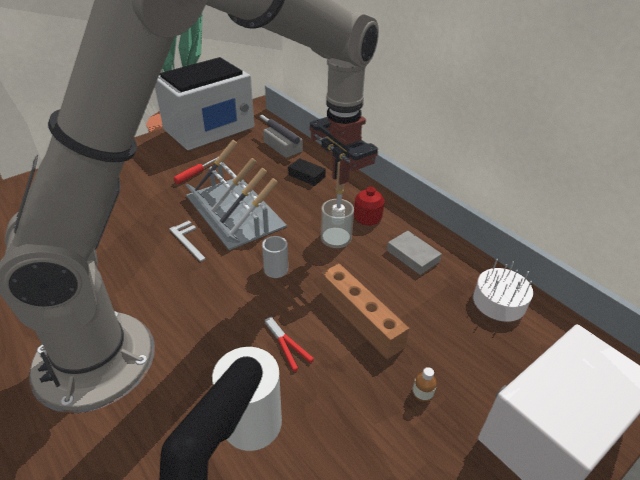

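```bash
python3 - <<'E'
from h import *
go([.6426,-.0202,.285],Rt(-5,0));go([.449,-.019,.26],Rt(-5,0))
E
```

```text
travel [-0.0, -0.0002, -0.0982] turn [-0.1, 0.0, -0.1] rows 1.6
 travel [0.1929, -0.0162, -0.0733] turn [-0.1, 0.0, -0.1] rows 3.3
```

Call:
drive_tool(series=[{"travel": [0,0,-0.035],"turn": [0,0,0],"claw": 1},{"travel": [0,0,-0.07],"turn": [0,0,0],"claw": 1},{"travel": [0,0,-0.098],"turn": [0,0,0],"claw": 1},{"travel": [0.05,0,-0.098],"turn": [0,0,0],"claw": 1},{"travel": [0.1,-0.01,-0.095],"turn": [0,0,0],"claw": 1},{"travel": [0.15,-0.014,-0.09],"turn": [0,0,0],"claw": 1},{"travel": [0.193,-0.016,-0.085],"turn": [0,0,0],"claw": 1},{"travel": [0.193,-0.016,-0.085],"turn": [0,0,0],"claw": 1}])

```text
t: 14.32
eef_pos: [0.4463, -0.019, 0.2715]
orientation: [-179.8, -0.0, 174.9]
ft_force: [0.3, -0.0, -0.5]
grip_width: 0.0173
```

```bash
python3 - <<'E'
from h import *
show(); go([.4485,-.019,.26],Rt(-5,0)); s,p,R=st()
c=cam('side');crop(c,'s11.png',220,120,340,290,4)
tip=p-[0,0,.1305]; print('tip',tip,proj(c,tip),proj(c,[.4485,-.019,.085]))
print(onz(c,275,244.5,.085))
c=cam('top','t11.png')
E
```

```text
t 14.32 q [33.5, 5.7, -41.1, 113.1, 4.4, 62.7, 75.3] p [0.4463, -0.019, 0.2715] rpy [-179.8, -0.0, 174.9] F [0.3, -0.0, -0.5] w 0.0173
 travel [-0.0022, 0.0003, 0.0115] turn [-0.2, -0.0, -0.1] rows 0.2
tip [ 0.44625735 -0.01904985  0.1410397 ] [272.8668809  225.86433249] [274.54535824 243.77711047]
[ 0.44787548 -0.02173162  0.085     ]
```

View pics/s11.png

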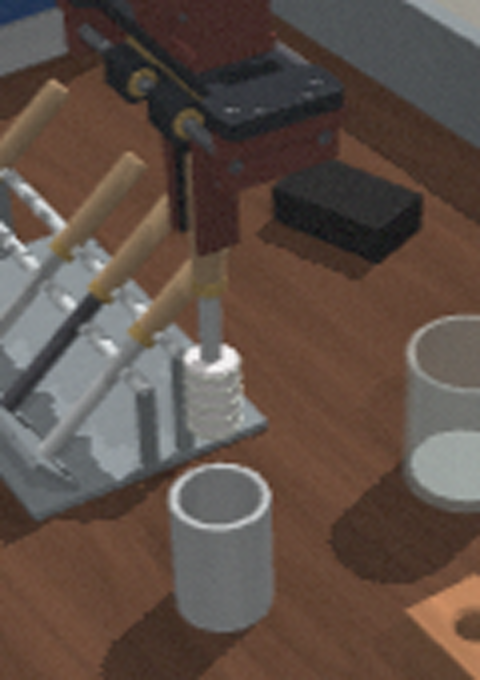

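View pics/t11.png

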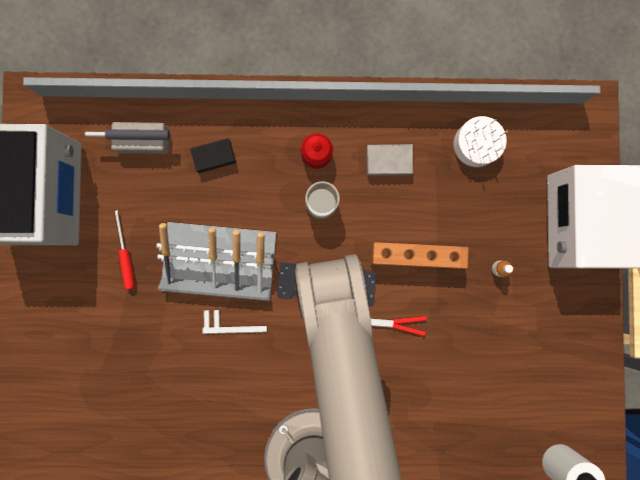

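Call:
drive_tool(series=[{"travel": [-0.002,0,0.02],"turn": [0,0,0],"claw": 1},{"travel": [-0.002,0,0.04],"turn": [0,0,0],"claw": 1},{"travel": [-0.002,0,0.06],"turn": [0,0,0],"claw": 1},{"travel": [-0.002,0,0.08],"turn": [0,0,0],"claw": 1},{"travel": [-0.002,0,0.1],"turn": [0,0,0],"claw": 1},{"travel": [-0.002,0,0.115],"turn": [0,0,0],"claw": 1},{"travel": [-0.002,0,0.126],"turn": [0,0,0],"claw": 1},{"travel": [-0.002,0,0.13],"turn": [0,0,0],"claw": 1}])

```text
t: 15.42
eef_pos: [0.4516, -0.0189, 0.1417]
orientation: [-180.0, 0.1, 174.9]
ft_force: [-0.1, -0.3, -1.1]
grip_width: 0.0174
```

Call:
drive_tool(series=[{"travel": [0,0,0.001],"turn": [0,0,0],"claw": 1},{"travel": [0,0,0.002],"turn": [0,0,0],"claw": 1},{"travel": [0,0,0.002],"turn": [0,0,0],"claw": 1}])

```text
t: 15.8
eef_pos: [0.4517, -0.0191, 0.1406]
orientation: [-179.9, 0.1, 174.9]
ft_force: [-0.2, 0.0, -0.2]
grip_width: 0.0173
```

Call:
drive_tool(series=[{"travel": [0.002,0,0.001],"turn": [0,0,0],"claw": 1},{"travel": [0.003,0,0.002],"turn": [0,0,0],"claw": 1},{"travel": [0.003,0,0.002],"turn": [0,0,0],"claw": 1}])

```text
t: 16.18
eef_pos: [0.4485, -0.0188, 0.1383]
orientation: [-179.9, 0.1, 174.9]
ft_force: [-1.2, -0.5, 0.6]
grip_width: 0.0172
```

```bash
python3 - <<'E'
from h import *
show()
c=cam('side');crop(c,'s12.png',220,120,340,290,4)
E
```

```text
t 16.18 q [28.7, 16.6, -39.2, 121.7, 14.6, 46.2, 65.4] p [0.4485, -0.0188, 0.1383] rpy [-179.9, 0.1, 174.9] F [-1.2, -0.5, 0.6] w 0.0172
```

View pics/s12.png

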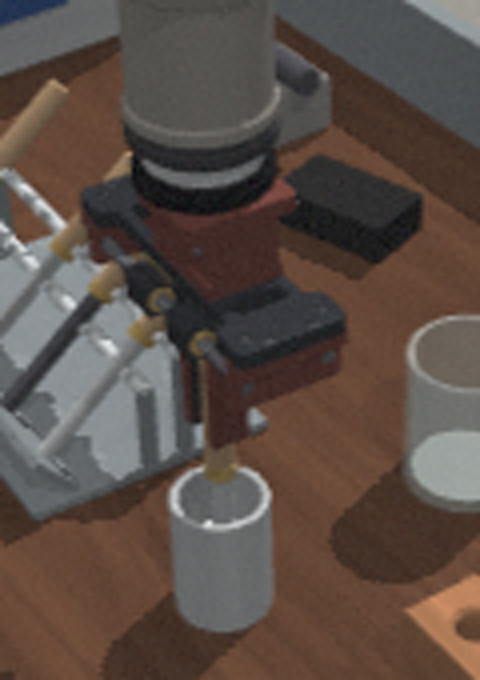

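Call:
drive_tool(series=[{"travel": [0,0,0.0005],"turn": [0,0,0],"claw": 1},{"travel": [0,0,0.0005],"turn": [0,0,0],"claw": 0.1},{"travel": [0,0,0.0005],"turn": [0,0,0],"claw": 0.1},{"travel": [0,0,0.0005],"turn": [0,0,0],"claw": 0.1},{"travel": [0,0,-0.02],"turn": [0,0,0],"claw": 0.1},{"travel": [0,0,-0.05],"turn": [0,0,0],"claw": 0.1},{"travel": [0,0,-0.1],"turn": [0,0,0],"claw": 0.1},{"travel": [0,0,-0.15],"turn": [0,0,0],"claw": 0.1}])

```text
t: 17.23
eef_pos: [0.4478, -0.0185, 0.2895]
orientation: [-180.0, 0.1, 174.9]
ft_force: [0.6, 0.1, 0.3]
grip_width: 0.0394
```

```bash
python3 - <<'E'
from h import *
show()
c=cam('side');crop(c,'s13.png',220,120,340,290,4)
go([.48,.22,.33],Rt(-5,0))
E
```

```text
t 17.23 q [34.6, 4.8, -41.8, 111.5, 3.6, 64.9, 76.2] p [0.4478, -0.0185, 0.2895] rpy [-180.0, 0.1, 174.9] F [0.6, 0.1, 0.3] w 0.0394
 travel [-0.008, 0.2394, -0.0343] turn [-0.1, 0.6, -0.1] rows 3.9
```

View pics/s13.png

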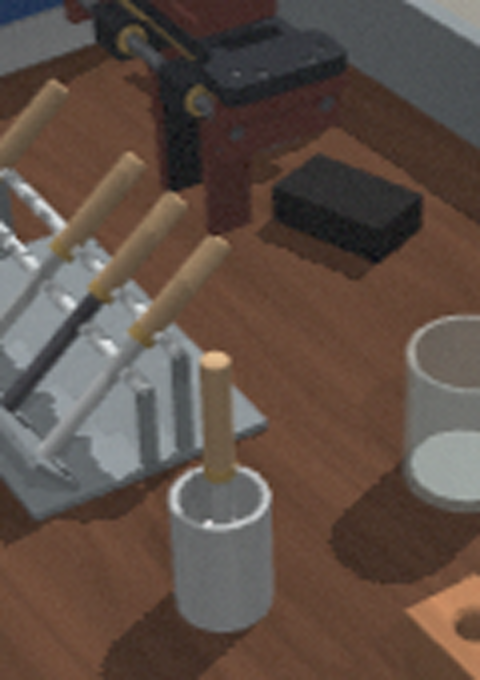

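```bash
cat > pg.py <<'E'
from h import *
import sys
y=float(sys.argv[1]); s,p,R0=st()
R=Rt(-5,40); g=grasp(y); pre=g+R[:,2]*(G-.09); hi=pre+[0,0,.06]
print('g',g.round(4),'pre',pre.round(4))
for f in (.25,.5,.75,1): go(p+(hi-p)*f,Rt(-5,40*f))
go(pre,R,'pre')
E
python3 pg.py -0.112
```

```text
g [0.5303 0.1263 0.1264] pre [0.5759 0.1223 0.181 ]
 travel [-0.0278, 0.0377, 0.014] turn [-0.1, 10.6, -0.1] rows 1.0
 travel [-0.0556, 0.0753, 0.0279] turn [-0.0, 20.6, -0.1] rows 1.9
 travel [-0.0834, 0.113, 0.0419] turn [-0.0, 30.6, -0.1] rows 2.9
 travel [-0.1112, 0.1506, 0.0558] turn [-0.0, 40.6, -0.1] rows 3.8
pre travel [-0.1106, 0.1507, 0.1158] turn [-0.0, 40.6, -0.1] rows 3.8
```

Call:
drive_tool(series=[{"travel": [-0.028,0.038,0.0],"turn": [0,10,0],"claw": 0.1},{"travel": [-0.056,0.075,0.01],"turn": [0,20,0],"claw": 0.1},{"travel": [-0.083,0.113,0.035],"turn": [0,30,0],"claw": 0.1},{"travel": [-0.111,0.15,0.056],"turn": [0,40,0],"claw": 0.1},{"travel": [-0.111,0.151,0.09],"turn": [0,40,0],"claw": 0.1},{"travel": [-0.111,0.151,0.116],"turn": [0,40,0],"claw": 0.1},{"travel": [-0.111,0.151,0.116],"turn": [0,40,0],"claw": 0.1}])

```text
t: 18.15
eef_pos: [0.5714, 0.1208, 0.1715]
orientation: [-179.8, -40.0, 174.8]
ft_force: [0.4, 0.0, -0.1]
grip_width: 0.0398
```

```bash
cat > ap.py <<'E'
from h import *
import sys
y=float(sys.argv[1]); show()
g=grasp(y); 
for d,al in ((-.06,40),(-.03,42),(0,45),(0,50)):
    R=Rt(-5,al); go(g+R[:,2]*(G+d),R,(d,al))
E
python3 ap.py -0.112
```

```text
t 18.15 q [9.7, 50.8, -39.5, 73.4, 9.4, 100.0, 55.8] p [0.5714, 0.1208, 0.1715] rpy [-179.8, -40.0, 174.8] F [0.4, 0.0, -0.1] w 0.0398
(-0.06, 40) travel [0.0028, 0.0018, 0.0198] turn [-0.0, -0.0, -0.2] rows 0.3
(-0.03, 42) travel [0.0024, 0.0019, 0.0499] turn [-0.0, 2.0, -0.2] rows 0.8
(0, 45) travel [0.0044, 0.0019, 0.0798] turn [-0.0, 5.0, -0.2] rows 1.3
(0, 50) travel [0.006, 0.0019, 0.0796] turn [-0.0, 10.0, -0.2] rows 1.3
```

Call:
drive_tool(series=[{"travel": [0.003,0.002,0.02],"turn": [0,0,0],"claw": 0.1},{"travel": [0.0025,0.002,0.05],"turn": [0,2,0],"claw": 0.1},{"travel": [0.0045,0.002,0.07],"turn": [0,5,0],"claw": 0.1},{"travel": [0.006,0.002,0.08],"turn": [0,10,0],"claw": 0.1},{"travel": [0.006,0.002,0.08],"turn": [0,10,0],"claw": 0.1},{"travel": [0.006,0.002,0.08],"turn": [0,10,0],"claw": 1},{"travel": [0.006,0.002,0.08],"turn": [0,10,0],"claw": 1},{"travel": [0.006,0.002,0.08],"turn": [0,10,0],"claw": 1}])

```text
t: 19.15
eef_pos: [0.5174, 0.1288, 0.1157]
orientation: [-179.9, -49.8, 174.8]
ft_force: [1.9, -1.2, 2.6]
grip_width: 0.0176
```

Call:
drive_tool(series=[{"travel": [0,0,0],"turn": [0,0,0],"claw": 1},{"travel": [0,0,0],"turn": [0,0,0],"claw": 1}])

```text
t: 19.4
eef_pos: [0.5175, 0.1288, 0.1156]
orientation: [-180.0, -49.8, 174.8]
ft_force: [4.5, -1.3, 5.6]
grip_width: 0.0176
```

```bash
python3 - <<'E'
from h import *
show()
R=Rt(-5,50); go(grasp(-.112)+R[:,2]*G,R)
E
```

```text
t 19.4 q [9.8, 56.0, -39.1, 77.8, 6.8, 99.5, 55.0] p [0.5175, 0.1288, 0.1156] rpy [-180.0, -49.8, 174.8] F [4.5, -1.3, 5.6] w 0.0176
 travel [0.0, -0.0014, 0.0018] turn [0.1, 0.2, -0.1] rows 0.0
```

```bash
cat > mv.py <<'E'
from h import *
import sys
hy=float(sys.argv[1]); s,p,R=st()
h=loc(st_t,st_a,[0,hy,0]); print('hole',h.round(4))
go(p+[0,0,.10],R,'lift')
up=p+[0,0,.10]; a=np.array([.54,p[1]-.03,.34]); b=np.array([h[0],h[1],.34])
for f in (.25,.5): go(up+(a-up)*f*2,Rt(-5,50*(1-f)),f)
n=max(3,int(np.ceil(np.linalg.norm(b-a)/.05)))
for i in range(1,n+1): go(a+(b-a)*i/n,Rt(-4,max(0,50*(.5-.2*i))),('b',i))
E
python3 mv.py -0.084
```

```text
hole [ 0.5055 -0.3439  0.    ]
lift travel [0.0764, -0.0, -0.0645] turn [0.0, 0.0, 0.0] rows 1.6
0.25 travel [0.1159, -0.014, -0.1142] turn [0.1, -12.3, -0.1] rows 2.6
0.5 travel [0.1553, -0.028, -0.1639] turn [0.1, -24.8, -0.1] rows 3.6
('b', 1) travel [0.1549, -0.0773, -0.1644] turn [0.6, -34.8, -1.0] rows 3.8
('b', 2) travel [0.1545, -0.1266, -0.1648] turn [0.5, -44.8, -1.0] rows 4.2
('b', 3) travel [0.1541, -0.176, -0.1652] turn [0.5, -49.8, -1.1] rows 4.7
('b', 4) travel [0.1537, -0.2253, -0.1657] turn [0.5, -49.8, -1.1] rows 5.1
('b', 5) travel [0.1533, -0.2747, -0.1661] turn [0.5, -49.8, -1.1] rows 5.7
('b', 6) travel [0.1529, -0.324, -0.1665] turn [0.5, -49.8, -1.1] rows 6.3
('b', 7) travel [0.1525, -0.3733, -0.167] turn [0.5, -49.8, -1.1] rows 7.0
('b', 8) travel [0.1522, -0.4227, -0.1674] turn [0.5, -49.8, -1.1] rows 7.7
('b', 9) travel [0.1518, -0.472, -0.1678] turn [0.5, -49.8, -1.1] rows 8.4
```

Call:
drive_tool(series=[{"travel": [0.025,0,-0.021],"turn": [0,0,0],"claw": 1},{"travel": [0.05,0,-0.042],"turn": [0,0,0],"claw": 1},{"travel": [0.076,0,-0.0645],"turn": [0,0,0],"claw": 1},{"travel": [0.1,-0.007,-0.09],"turn": [0,-6,0],"claw": 1},{"travel": [0.125,-0.017,-0.12],"turn": [0,-15,0],"claw": 1},{"travel": [0.155,-0.03,-0.164],"turn": [0,-25,0],"claw": 1},{"travel": [0.155,-0.077,-0.164],"turn": [0.5,-35,-1],"claw": 1},{"travel": [0.154,-0.127,-0.165],"turn": [0.5,-44,-1],"claw": 1}])

```text
t: 20.4
eef_pos: [0.5327, -0.0004, 0.3398]
orientation: [-179.9, -5.5, 176.1]
ft_force: [-0.2, -1.5, -0.3]
grip_width: 0.0177
```

```bash
python3 - <<'E'
from h import *
show(); h=loc(st_t,st_a,[0,-.084,0])
go([h[0],h[1],.31],Rt(-3,0))
E
```

```text
t 20.4 q [30.1, 17.0, -45.2, 93.5, 10.5, 79.8, 69.4] p [0.5327, -0.0004, 0.3398] rpy [-179.9, -5.5, 176.1] F [-0.2, -1.5, -0.3] w 0.0177
 travel [0.001, -0.3445, 0.0305] turn [-0.0, -5.5, -0.9] rows 5.5
```

Call:
drive_tool(series=[{"travel": [0,-0.05,0],"turn": [0,-5.5,-0.9],"claw": 1},{"travel": [0,-0.1,0],"turn": [0,-5.5,-0.9],"claw": 1},{"travel": [0,-0.15,0],"turn": [0,-5.5,-0.9],"claw": 1},{"travel": [0,-0.2,0.005],"turn": [0,-5.5,-0.9],"claw": 1},{"travel": [0,-0.25,0.01],"turn": [0,-5.5,-0.9],"claw": 1},{"travel": [0.001,-0.3,0.02],"turn": [0,-5.5,-0.9],"claw": 1},{"travel": [0.001,-0.335,0.03],"turn": [0,-5.5,-0.9],"claw": 1},{"travel": [0.001,-0.3445,0.03],"turn": [0,-5.5,-0.9],"claw": 1}])

```text
t: 21.4
eef_pos: [0.5025, -0.3456, 0.3075]
orientation: [179.9, -0.6, 176.7]
ft_force: [0.0, 0.8, -1.3]
grip_width: 0.0177
```

```bash
python3 - <<'E'
from h import *
show(); h=loc(st_t,st_a,[0,-.084,0])
go([h[0],h[1],.235],Rt(-3,0)); go([h[0],h[1],.14],Rt(-3,0))
c=cam('side');crop(c,'s14.png',300,150,460,360,3)
c=cam('top');crop(c,'t14.png',350,200,510,320,5)
E
```

```text
t 21.4 q [55.1, 21.4, -35.3, 90.1, 12.8, 73.1, 104.4] p [0.5025, -0.3456, 0.3075] rpy [179.9, -0.6, 176.7] F [0.0, 0.8, -1.3] w 0.0177
 travel [-0.0037, 0.0017, 0.0725] turn [0.1, -0.6, -0.3] rows 1.2
 travel [-0.0046, 0.0016, 0.1675] turn [0.1, -0.6, -0.3] rows 2.7
```

View pics/s14.png

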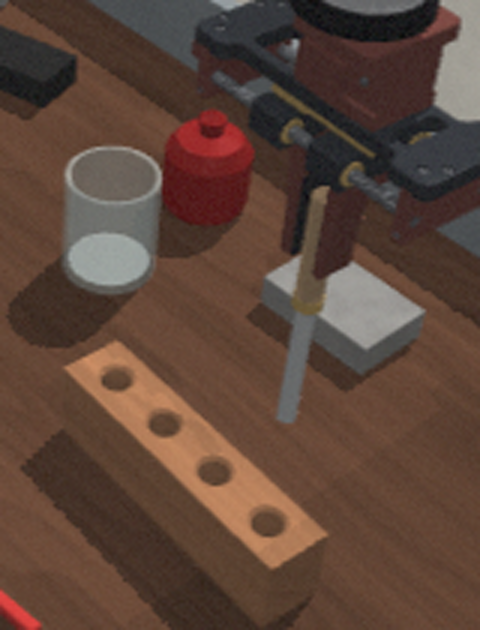

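```bash
python3 - <<'E'
from h import *
s,p,R=st(); c=cam('side')
for d in (-.133,-.037,.02): 
    q=proj(c,p+[0,0,d]); print(d,q,(q-[300,150])*3+1)
E
```

```text
-0.133 [394.70990007 286.21644443] [285.12970022 409.64933328]
-0.037 [401.18770493 249.16329379] [304.5631148  298.48988136]
0.02 [405.48161066 224.60208222] [317.44483197 224.80624667]
```

View pics/t14.png

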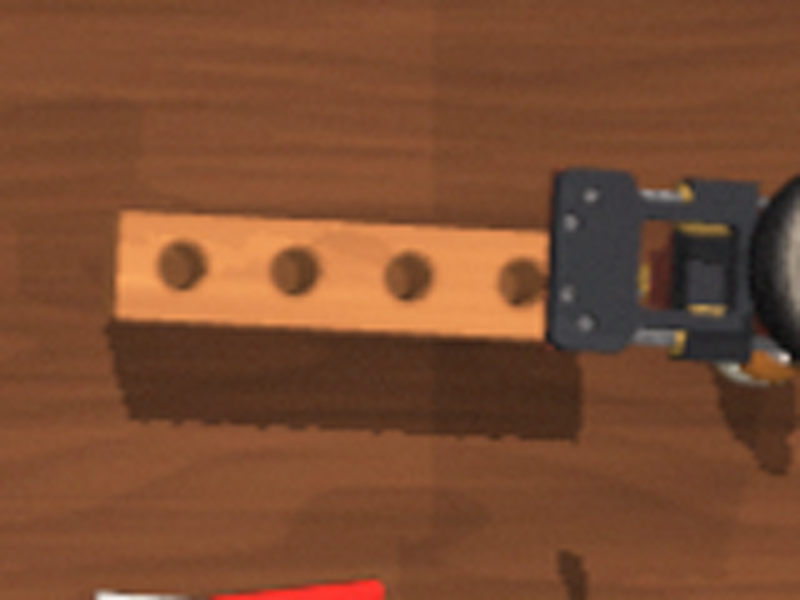

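Call:
drive_tool(series=[{"travel": [-0.002,0.001,0.025],"turn": [0,-0.5,0],"claw": 1},{"travel": [-0.004,0.002,0.05],"turn": [0,-0.6,0],"claw": 1},{"travel": [-0.004,0.002,0.08],"turn": [0,-0.6,0],"claw": 1},{"travel": [-0.004,0.002,0.08],"turn": [0,-0.6,0],"claw": 1},{"travel": [-0.004,0.002,0.08],"turn": [0,-0.6,0],"claw": 1}])

```text
t: 22.18
eef_pos: [0.509, -0.3406, 0.231]
orientation: [-180.0, 0.3, 177.0]
ft_force: [0.4, -0.6, -1.5]
grip_width: 0.0178
```

```bash
python3 - <<'E'
from h import *
show(); s,p,R=st();h=loc(st_t,st_a,[0,-.084,0])
go([h[0],h[1],.235],Rt(-3,0)); go([h[0],h[1],.139],Rt(-3,0))
c=cam('side');crop(c,'s15.png',340,220,440,345,5)
for d in [p+[0,0,-.133],h+[0,0,.066]]: print((proj(c,d)-[340,220])*5+2)
E
```

```text
t 22.18 q [54.2, 24.7, -34.8, 95.9, 15.3, 63.9, 102.1] p [0.509, -0.3406, 0.231] rpy [-180.0, 0.3, 177.0] F [0.4, -0.6, -1.5] w 0.0178
 travel [0.0032, -0.0035, -0.004] turn [-0.0, 0.3, -0.0] rows 0.1
 travel [0.0038, -0.0035, 0.092] turn [-0.0, 0.3, -0.0] rows 1.5
[255.91344364 456.59341064]
[246.76518697 516.57193928]
```

View pics/s15.png

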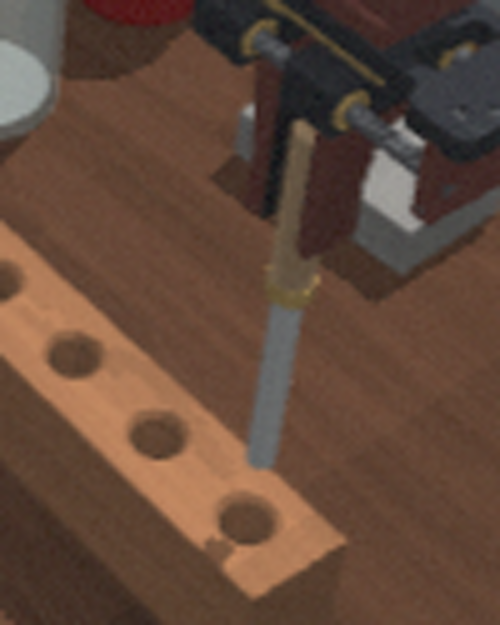

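Call:
drive_tool(series=[{"travel": [0.0035,-0.0035,0],"turn": [0,0,0],"claw": 1},{"travel": [0.0035,-0.0035,0.005],"turn": [0,0,0],"claw": 1},{"travel": [0.0035,-0.0035,0.015],"turn": [0,0,0],"claw": 1},{"travel": [0.0035,-0.0035,0.022],"turn": [0,0,0],"claw": 1},{"travel": [0.0035,-0.0035,0.022],"turn": [0,0,0],"claw": 1}])

```text
t: 22.85
eef_pos: [0.5037, -0.3445, 0.2063]
orientation: [179.9, 0.1, 176.9]
ft_force: [0.5, -0.4, -0.2]
grip_width: 0.0171
```

```bash
python3 - <<'E'
from h import *
show(); s,p,R=st();h=loc(st_t,st_a,[0,-.084,0])
go([h[0],h[1],.139],Rt(-3,0))
c=cam('side');crop(c,'s16.png',340,220,440,345,5)
for d in [p+[0,0,-.133],h+[0,0,.066]]: print((proj(c,d)-[340,220])*5+2)
E
```

```text
t 22.85 q [54.3, 25.9, -34.3, 97.6, 16.1, 61.5, 101.8] p [0.5037, -0.3445, 0.2063] rpy [179.9, 0.1, 176.9] F [0.5, -0.4, -0.2] w 0.0171
 travel [-0.0016, 0.0006, 0.0673] turn [0.1, 0.1, -0.1] rows 1.1
[246.68086203 508.20270549]
[246.76518697 516.57193928]
```

View pics/s16.png

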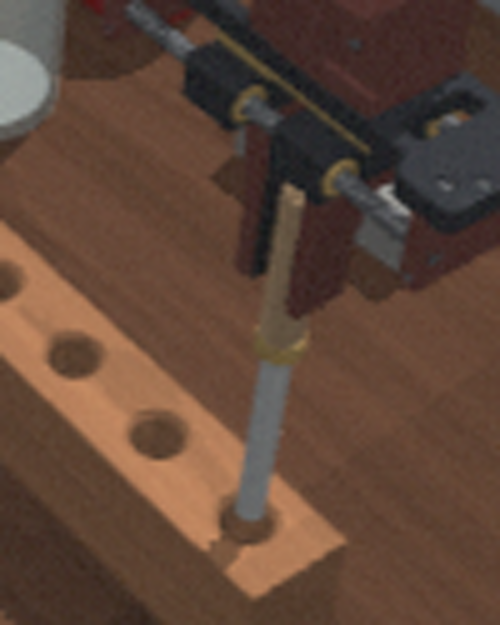

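Call:
drive_tool(series=[{"travel": [-0.0015,0.0005,0.006],"turn": [0,0,0],"claw": 1},{"travel": [-0.0015,0.0005,0.018],"turn": [0,0,0],"claw": 1},{"travel": [-0.0015,0.0005,0.032],"turn": [0,0,0],"claw": 1},{"travel": [-0.0015,0.0005,0.046],"turn": [0,0,0],"claw": 1},{"travel": [-0.0015,0.0005,0.058],"turn": [0,0,0],"claw": 1},{"travel": [-0.0015,0.0005,0.064],"turn": [0,0,0],"claw": 1},{"travel": [-0.0015,0.0005,0.065],"turn": [0,0,0],"claw": 1}])

```text
t: 23.78
eef_pos: [0.5059, -0.3443, 0.1419]
orientation: [180.0, 0.2, 176.9]
ft_force: [0.5, -0.0, -0.8]
grip_width: 0.0173
```

Call:
drive_tool(series=[{"travel": [0,0,0.001],"turn": [0,0,0],"claw": 1},{"travel": [0,0,0.002],"turn": [0,0,0],"claw": 1},{"travel": [0,0,0.003],"turn": [0,0,0],"claw": 1},{"travel": [0,0,0.003],"turn": [0,0,0],"claw": 1}])

```text
t: 24.28
eef_pos: [0.506, -0.3444, 0.1394]
orientation: [180.0, 0.2, 176.9]
ft_force: [-0.5, -0.4, -0.8]
grip_width: 0.0173
```

Call:
drive_tool(series=[{"travel": [0,0,0.001],"turn": [0,0,0],"claw": 1},{"travel": [0,0,0.002],"turn": [0,0,0],"claw": 1},{"travel": [0,0,0.002],"turn": [0,0,0],"claw": 1}])

```text
t: 24.65
eef_pos: [0.5066, -0.3446, 0.1389]
orientation: [-180.0, 0.3, 176.9]
ft_force: [-2.6, 0.6, 9.4]
grip_width: 0.0174
```

Call:
drive_tool(series=[{"travel": [0,0,-0.001],"turn": [0,0,0],"claw": 0.1},{"travel": [0,0,-0.001],"turn": [0,0,0],"claw": 0.1},{"travel": [0,0,-0.001],"turn": [0,0,0],"claw": 0.1},{"travel": [0,0,-0.02],"turn": [0,0,0],"claw": 0.1},{"travel": [0,0,-0.06],"turn": [0,0,0],"claw": 0.1},{"travel": [0,0,-0.11],"turn": [0,0,0],"claw": 0.1},{"travel": [0,0,-0.17],"turn": [0,0,0],"claw": 0.1},{"travel": [0,0,-0.17],"turn": [0,0,0],"claw": 0.1}])

```text
t: 25.65
eef_pos: [0.5082, -0.345, 0.3143]
orientation: [-179.7, 0.8, 176.9]
ft_force: [0.6, 0.1, -0.0]
grip_width: 0.0395
```

```bash
python3 - <<'E'
from h import *
show()
c=cam('side');crop(c,'s17.png',200,100,440,345,3) if 0 else crop(c,'s17.png',200,140,440,340,3)
go([.56,.06,.30],Rt(-5,0))
E
```

```text
t 25.65 q [55.4, 20.9, -35.8, 90.0, 12.7, 72.4, 104.6] p [0.5082, -0.345, 0.3143] rpy [-179.7, 0.8, 176.9] F [0.6, 0.1, -0.0] w 0.0395
 travel [-0.0311, 0.407, 0.0102] turn [-0.1, 0.5, 1.9] rows 6.5
```

View pics/s17.png

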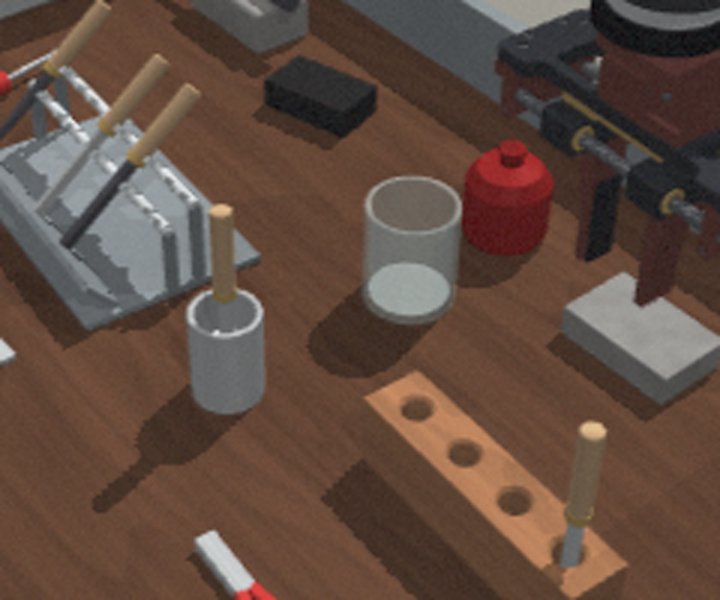

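Call:
drive_tool(series=[{"travel": [-0.005,0.05,0],"turn": [0,0,0],"claw": 0.1},{"travel": [-0.01,0.11,0],"turn": [0,0,0],"claw": 0.1},{"travel": [-0.015,0.17,0],"turn": [0,0,0.5],"claw": 0.1},{"travel": [-0.02,0.23,0],"turn": [0,0,1],"claw": 0.1},{"travel": [-0.025,0.29,0],"turn": [0,0,1.5],"claw": 0.1},{"travel": [-0.03,0.35,0],"turn": [0,0,1.9],"claw": 0.1},{"travel": [-0.031,0.407,0],"turn": [0,0,1.9],"claw": 0.1},{"travel": [-0.031,0.407,0],"turn": [0,0,1.9],"claw": 0.1}])

```text
t: 26.7
eef_pos: [0.5572, 0.0662, 0.3072]
orientation: [179.8, 0.1, 175.5]
ft_force: [0.3, -0.5, -0.2]
grip_width: 0.0398
```

```bash
python3 pg.py -0.056; python3 -c "
from h import *
show()"
```

```text
g [0.5351 0.1821 0.1264] pre [0.5808 0.1781 0.181 ]
 travel [-0.0037, 0.0283, 0.0166] turn [0.1, 10.1, 0.5] rows 0.9
 travel [-0.0073, 0.0566, 0.0333] turn [0.1, 20.1, 0.5] rows 1.9
 travel [-0.011, 0.0849, 0.0499] turn [0.0, 30.1, 0.5] rows 2.8
 travel [-0.0146, 0.1132, 0.0665] turn [-0.0, 40.1, 0.6] rows 3.7
pre travel [-0.0145, 0.113, 0.1265] turn [-0.0, 40.1, 0.6] rows 3.7
t 26.7 q [23.9, 18.0, -46.0, 96.6, 13.5, 71.0, 60.4] p [0.5572, 0.0662, 0.3072] rpy [179.8, 0.1, 175.5] F [0.3, -0.5, -0.2] w 0.0398
```

Call:
drive_tool(series=[{"travel": [-0.004,0.028,0.005],"turn": [0,10,0.5],"claw": 0.1},{"travel": [-0.007,0.057,0.015],"turn": [0,20,0.5],"claw": 0.1},{"travel": [-0.011,0.085,0.035],"turn": [0,30,0.5],"claw": 0.1},{"travel": [-0.0145,0.113,0.066],"turn": [0,40,0.6],"claw": 0.1},{"travel": [-0.0145,0.113,0.1],"turn": [0,40,0.6],"claw": 0.1},{"travel": [-0.0145,0.113,0.1265],"turn": [0,40,0.6],"claw": 0.1},{"travel": [-0.0145,0.113,0.1265],"turn": [0,40,0.6],"claw": 0.1},{"travel": [-0.0145,0.113,0.1265],"turn": [0,40,0.6],"claw": 0.1}])

```text
t: 27.7
eef_pos: [0.5839, 0.1712, 0.1835]
orientation: [-179.8, -39.6, 174.3]
ft_force: [-0.3, -0.2, 1.1]
grip_width: 0.0391
```

```bash
python3 ap.py -0.056
```

```text
t 27.7 q [6.3, 52.1, -41.1, 69.5, 8.7, 101.2, 51.6] p [0.5839, 0.1712, 0.1835] rpy [-179.8, -39.6, 174.3] F [-0.3, -0.2, 1.1] w 0.0391
(-0.06, 40) travel [0.0016, 0.0063, 0.0343] turn [0.3, 0.4, -0.6] rows 0.6
(-0.03, 42) travel [0.0014, 0.0062, 0.0643] turn [0.3, 2.4, -0.6] rows 1.0
(0, 45) travel [0.0036, 0.006, 0.0942] turn [0.3, 5.4, -0.5] rows 1.5
(0, 50) travel [0.0052, 0.006, 0.094] turn [0.4, 10.4, -0.5] rows 1.5
```

Call:
drive_tool(series=[{"travel": [0.001,0.006,0.01],"turn": [0.3,0,-0.5],"claw": 0.1},{"travel": [0.0015,0.006,0.034],"turn": [0.3,0.4,-0.5],"claw": 0.1},{"travel": [0.0015,0.006,0.06],"turn": [0.3,2.4,-0.5],"claw": 0.1},{"travel": [0.0035,0.006,0.08],"turn": [0.3,5.4,-0.5],"claw": 0.1},{"travel": [0.005,0.006,0.094],"turn": [0.4,10,-0.5],"claw": 0.1},{"travel": [0.005,0.006,0.094],"turn": [0.4,10.4,-0.5],"claw": 0.1},{"travel": [0.005,0.006,0.094],"turn": [0.4,10.4,-0.5],"claw": 0.1}])

```text
t: 28.58
eef_pos: [0.5205, 0.1838, 0.1121]
orientation: [-179.9, -50.2, 175.0]
ft_force: [-0.1, -0.3, 0.5]
grip_width: 0.0396
```

```bash
python3 - <<'E'
from h import *
show()
R=Rt(-5,50); go(grasp(-.056)+R[:,2]*G,R)
E
```

```text
t 28.57 q [6.3, 58.1, -41.0, 75.3, 6.0, 99.4, 50.9] p [0.5205, 0.1838, 0.1121] rpy [-179.9, -50.2, 175.0] F [-0.1, -0.3, 0.5] w 0.0396
 travel [0.0015, -0.0005, -0.0018] turn [-0.1, -0.2, -0.0] rows 0.0
```

Call:
drive_tool(series=[{"travel": [0.0015,0,-0.0015],"turn": [0,0,0],"claw": 0.3},{"travel": [0.0015,0,-0.0015],"turn": [0,0,0],"claw": 1},{"travel": [0.0015,0,-0.0015],"turn": [0,0,0],"claw": 1},{"travel": [0.0015,0,-0.0015],"turn": [0,0,0],"claw": 1},{"travel": [0.0015,0,-0.0015],"turn": [0,0,0],"claw": 1}])

```text
t: 29.2
eef_pos: [0.5208, 0.1837, 0.1148]
orientation: [-179.9, -50.2, 175.0]
ft_force: [2.7, -0.7, 4.5]
grip_width: 0.0174
```

```bash
python3 - <<'E'
from h import *
show()
R=Rt(-5,50); go(grasp(-.056)+R[:,2]*G,R)
E
python3 mv.py -0.028
```

```text
t 29.2 q [6.3, 57.9, -41.1, 75.2, 5.9, 99.6, 50.9] p [0.5208, 0.1837, 0.1148] rpy [-179.9, -50.2, 175.0] F [2.7, -0.7, 4.5] w 0.0174
 travel [-0.0004, -0.0004, 0.0002] turn [-0.1, -0.2, -0.0] rows 0.0
hole [ 0.5082 -0.288   0.    ]
lift travel [0.0768, -0.0001, -0.0641] turn [0.0, 0.0, 0.0] rows 1.6
0.25 travel [0.1179, -0.0143, -0.1125] turn [-0.1, -12.7, -0.0] rows 2.6
0.5 travel [0.1589, -0.0285, -0.1609] turn [-0.1, -25.2, -0.0] rows 3.6
('b', 1) travel [0.1584, -0.0777, -0.1614] turn [0.5, -35.2, -0.9] rows 3.8
('b', 2) travel [0.1579, -0.1269, -0.162] turn [0.4, -45.2, -0.9] rows 4.2
('b', 3) travel [0.1574, -0.1761, -0.1625] turn [0.4, -50.2, -0.9] rows 4.7
('b', 4) travel [0.1569, -0.2253, -0.163] turn [0.4, -50.2, -0.9] rows 5.1
('b', 5) travel [0.1564, -0.2745, -0.1635] turn [0.4, -50.2, -0.9] rows 5.7
('b', 6) travel [0.1559, -0.3237, -0.164] turn [0.4, -50.2, -0.9] rows 6.3
('b', 7) travel [0.1554, -0.3729, -0.1646] turn [0.4, -50.2, -0.9] rows 7.0
('b', 8) travel [0.1548, -0.4221, -0.1651] turn [0.4, -50.2, -0.9] rows 7.7
('b', 9) travel [0.1543, -0.4713, -0.1656] turn [0.4, -50.2, -0.9] rows 8.4
```

Call:
drive_tool(series=[{"travel": [0.025,0,-0.021],"turn": [0,0,0],"claw": 1},{"travel": [0.05,0,-0.042],"turn": [0,0,0],"claw": 1},{"travel": [0.077,0,-0.064],"turn": [0,0,0],"claw": 1},{"travel": [0.1,-0.007,-0.09],"turn": [0,-6,0],"claw": 1},{"travel": [0.127,-0.017,-0.12],"turn": [0,-15,0],"claw": 1},{"travel": [0.159,-0.03,-0.161],"turn": [0,-25,0],"claw": 1},{"travel": [0.158,-0.078,-0.161],"turn": [0.5,-35,-1],"claw": 1},{"travel": [0.158,-0.127,-0.162],"turn": [0.5,-45,-1],"claw": 1}])

```text
t: 30.2
eef_pos: [0.533, 0.0545, 0.3402]
orientation: [-179.9, -4.8, 176.2]
ft_force: [0.4, -1.2, -0.8]
grip_width: 0.0176
```

Call:
drive_tool(series=[{"travel": [0,-0.05,0],"turn": [0,-5,-0.5],"claw": 1},{"travel": [0,-0.1,0],"turn": [0,-5,-0.5],"claw": 1},{"travel": [0,-0.15,0],"turn": [0,-5,-0.5],"claw": 1},{"travel": [0,-0.2,0.0],"turn": [0,-5,-0.5],"claw": 1},{"travel": [0,-0.25,0.0],"turn": [0,-5,-0.5],"claw": 1},{"travel": [0.0,-0.3,0.0],"turn": [0,-5,-0.5],"claw": 1},{"travel": [0.0,-0.334,0.0],"turn": [0,-5,-0.5],"claw": 1},{"travel": [0.0,-0.334,0.0],"turn": [0,-5,-0.5],"claw": 1}])

```text
t: 31.2
eef_pos: [0.5087, -0.2811, 0.3388]
orientation: [-179.9, -0.3, 176.3]
ft_force: [0.7, 1.1, -0.1]
grip_width: 0.0174
```

```bash
python3 - <<'E'
from h import *
show(); h=loc(st_t,st_a,[0,-.028,0])
go([h[0],h[1],.225],Rt(-3,0))
E
```

```text
t 31.2 q [52.7, 17.5, -38.1, 91.4, 11.2, 75.2, 99.3] p [0.5087, -0.2811, 0.3388] rpy [-179.9, -0.3, 176.3] F [0.7, 1.1, -0.1] w 0.0174
 travel [-0.0006, -0.0067, 0.1138] turn [-0.1, -0.3, -0.7] rows 1.8
```

Call:
drive_tool(series=[{"travel": [0,-0.0067,0.02],"turn": [0,0,-0.7],"claw": 1},{"travel": [0,-0.0067,0.05],"turn": [0,0,-0.7],"claw": 1},{"travel": [0,-0.0067,0.085],"turn": [0,0,-0.7],"claw": 1},{"travel": [0,-0.0067,0.11],"turn": [0,0,-0.7],"claw": 1},{"travel": [0,-0.0067,0.114],"turn": [0,0,-0.7],"claw": 1},{"travel": [0,-0.0067,0.114],"turn": [0,0,-0.7],"claw": 1}])

```text
t: 31.95
eef_pos: [0.5097, -0.2838, 0.2261]
orientation: [-180.0, -0.2, 177.4]
ft_force: [-0.1, -0.4, -0.9]
grip_width: 0.0178
```

```bash
cat > chk.py <<'E'
from h import *
import sys
hy=float(sys.argv[1]); n=sys.argv[2]
show(); s,p,R=st();h=loc(st_t,st_a,[0,hy,0])
go([h[0],h[1],.145],Rt(-3,0))
c=cam('side');crop(c,n,310,200,430,340,5 if 0 else 4)
for d in [p+[0,0,-.1313],h+[0,0,.066]]: print((proj(c,d)-[310,200])*4+1.5)
E
python3 chk.py -0.028 s18.png
```

```text
t 31.95 q [51.7, 22.8, -37.1, 99.7, 15.3, 62.8, 97.1] p [0.5097, -0.2838, 0.2261] rpy [-180.0, -0.2, 177.4] F [-0.1, -0.4, -0.9] w 0.0178
 travel [0.0011, -0.0042, 0.0811] turn [-0.0, -0.2, 0.4] rows 1.3
[247.57524869 382.65139052]
[245.98667337 425.41250682]
```

View pics/s18.png

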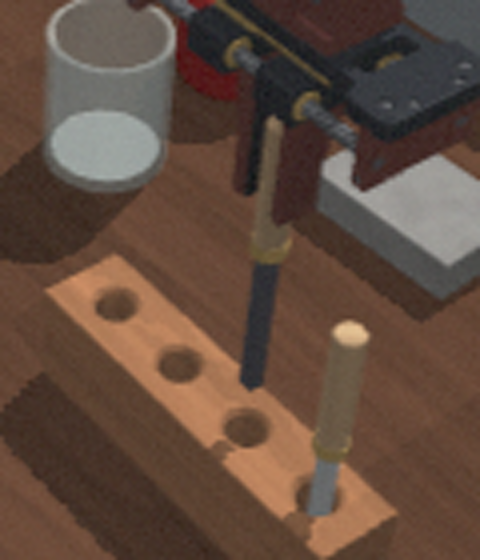

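Call:
drive_tool(series=[{"travel": [0.001,-0.0042,0],"turn": [0,0,0.4],"claw": 1},{"travel": [0.001,-0.0042,0.008],"turn": [0,0,0.4],"claw": 1},{"travel": [0.001,-0.0042,0.02],"turn": [0,0,0.4],"claw": 1},{"travel": [0.001,-0.0042,0.034],"turn": [0,0,0.4],"claw": 1},{"travel": [0.001,-0.0042,0.05],"turn": [0,0,0.4],"claw": 1},{"travel": [0.001,-0.0042,0.066],"turn": [0,0,0.4],"claw": 1},{"travel": [0.001,-0.0042,0.08],"turn": [0,0,0.4],"claw": 1},{"travel": [0.001,-0.0042,0.085],"turn": [0,0,0.4],"claw": 1}])

```text
t: 33.0
eef_pos: [0.5075, -0.2885, 0.1398]
orientation: [-180.0, -0.3, 177.0]
ft_force: [0.5, -0.0, -2.4]
grip_width: 0.0175
```

Call:
drive_tool(series=[{"travel": [0,0,0.001],"turn": [0,0,0],"claw": 1},{"travel": [0,0,0.002],"turn": [0,0,0],"claw": 1},{"travel": [0,0,0.003],"turn": [0,0,0],"claw": 1},{"travel": [0,0,0.003],"turn": [0,0,0],"claw": 1}])

```text
t: 33.5
eef_pos: [0.5081, -0.2889, 0.1383]
orientation: [-179.9, -0.2, 176.9]
ft_force: [-0.6, 0.6, -1.0]
grip_width: 0.0176
```

Call:
drive_tool(series=[{"travel": [0,0,0.001],"turn": [0,0,0],"claw": 1},{"travel": [0,0,0.002],"turn": [0,0,0],"claw": 1},{"travel": [0,0,0.002],"turn": [0,0,0],"claw": 1}])

```text
t: 33.88
eef_pos: [0.5085, -0.2889, 0.1372]
orientation: [-179.9, -0.1, 176.9]
ft_force: [-1.3, 0.4, 7.3]
grip_width: 0.0175
```

Call:
drive_tool(series=[{"travel": [0,0,-0.001],"turn": [0,0,0],"claw": 0.1},{"travel": [0,0,-0.001],"turn": [0,0,0],"claw": 0.1},{"travel": [0,0,-0.001],"turn": [0,0,0],"claw": 0.1},{"travel": [0,0,-0.02],"turn": [0,0,0],"claw": 0.1},{"travel": [0,0,-0.06],"turn": [0,0,0],"claw": 0.1},{"travel": [0,0,-0.11],"turn": [0,0,0],"claw": 0.1},{"travel": [0,0,-0.17],"turn": [0,0,0],"claw": 0.1},{"travel": [0,0,-0.17],"turn": [0,0,0],"claw": 0.1}])

```text
t: 34.88
eef_pos: [0.5115, -0.289, 0.3127]
orientation: [-179.7, 0.4, 177.0]
ft_force: [-0.5, -0.1, 0.3]
grip_width: 0.0397
```

```bash
python3 - <<'E'
from h import *
show()
c=cam('side');crop(c,'s19.png',200,140,440,340,3)
go([.56,.06,.30],Rt(-5,0));go([.56,.11,.30],Rt(-5,0))
E
```

```text
t 34.88 q [53.2, 18.8, -38.1, 93.4, 12.3, 71.7, 99.7] p [0.5115, -0.289, 0.3127] rpy [-179.7, 0.4, 177.0] F [-0.5, -0.1, 0.3] w 0.0397
 travel [-0.0314, 0.351, 0.0084] turn [-0.2, 0.1, 1.9] rows 5.6
 travel [-0.0287, 0.401, 0.0082] turn [-0.2, 0.1, 1.9] rows 6.4
```

View pics/s19.png

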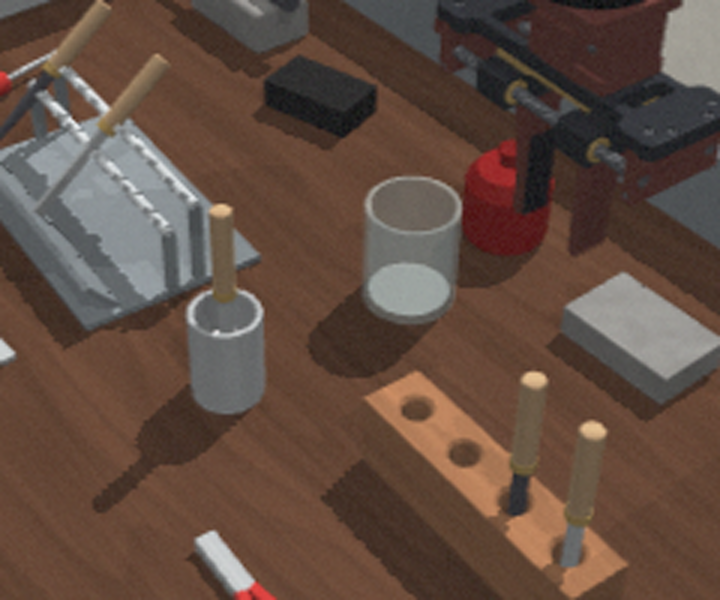

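Two files stand in the block. Third one, slot 0.

Call:
drive_tool(series=[{"travel": [-0.005,0.05,0],"turn": [0,0,0],"claw": 0.1},{"travel": [-0.01,0.11,0],"turn": [0,0,0],"claw": 0.1},{"travel": [-0.015,0.17,0],"turn": [0,0,0.5],"claw": 0.1},{"travel": [-0.02,0.23,0],"turn": [0,0,1],"claw": 0.1},{"travel": [-0.025,0.29,0],"turn": [0,0,1.5],"claw": 0.1},{"travel": [-0.028,0.35,0],"turn": [0,0,1.9],"claw": 0.1},{"travel": [-0.029,0.401,0],"turn": [0,0,1.9],"claw": 0.1},{"travel": [-0.029,0.401,0],"turn": [0,0,1.9],"claw": 0.1}])

```text
t: 35.92
eef_pos: [0.5573, 0.1155, 0.3051]
orientation: [179.9, -0.3, 175.5]
ft_force: [-0.3, -1.0, -0.1]
grip_width: 0.0395
```

```bash
python3 pg.py 0.0; python3 -c "
from h import *
show()"
```

```text
g [0.54   0.2379 0.1264] pre [0.5857 0.2339 0.181 ]
 travel [-0.0049, 0.03, 0.016] turn [0.0, 9.7, 0.5] rows 0.9
 travel [-0.0097, 0.0601, 0.032] turn [-0.0, 19.7, 0.5] rows 1.8
 travel [-0.0146, 0.0901, 0.0481] turn [-0.1, 29.7, 0.5] rows 2.8
 travel [-0.0194, 0.1201, 0.0641] turn [-0.1, 39.7, 0.5] rows 3.7
pre travel [-0.0197, 0.12, 0.1241] turn [-0.1, 39.7, 0.5] rows 3.7
t 35.92 q [19.5, 19.6, -47.5, 95.4, 14.9, 71.9, 54.5] p [0.5573, 0.1155, 0.3051] rpy [179.9, -0.3, 175.5] F [-0.3, -1.0, -0.1] w 0.0395
```

Call:
drive_tool(series=[{"travel": [-0.005,0.03,0.005],"turn": [0,10,0.5],"claw": 0.1},{"travel": [-0.01,0.06,0.015],"turn": [0,20,0.5],"claw": 0.1},{"travel": [-0.015,0.092,0.035],"turn": [0,30,0.5],"claw": 0.1},{"travel": [-0.019,0.125,0.064],"turn": [0,40,0.5],"claw": 0.1},{"travel": [-0.0195,0.125,0.1],"turn": [0,40,0.5],"claw": 0.1},{"travel": [-0.0195,0.125,0.124],"turn": [0,40,0.5],"claw": 0.1},{"travel": [-0.0195,0.125,0.124],"turn": [0,40,0.5],"claw": 0.1},{"travel": [-0.0195,0.125,0.124],"turn": [0,40,0.5],"claw": 0.1}])

```text
t: 36.92
eef_pos: [0.5893, 0.2326, 0.184]
orientation: [-179.8, -40.0, 174.4]
ft_force: [0.3, -0.5, 0.2]
grip_width: 0.0396
```

```bash
python3 ap.py 0.0
```

```text
t 36.92 q [1.7, 54.5, -42.6, 65.4, 8.3, 102.2, 47.3] p [0.5893, 0.2326, 0.184] rpy [-179.8, -40.0, 174.4] F [0.3, -0.5, 0.2] w 0.0396
(-0.06, 40) travel [0.001, 0.0008, 0.0346] turn [0.2, -0.0, -0.5] rows 0.6
(-0.03, 42) travel [0.0006, 0.0007, 0.0647] turn [0.2, 2.0, -0.5] rows 1.0
(0, 45) travel [0.0026, 0.0006, 0.0946] turn [0.2, 5.0, -0.5] rows 1.5
(0, 50) travel [0.0042, 0.0006, 0.0944] turn [0.2, 10.0, -0.4] rows 1.5
```

Call:
drive_tool(series=[{"travel": [0.001,0.001,0.01],"turn": [0.2,0,-0.5],"claw": 0.1},{"travel": [0.001,0.001,0.034],"turn": [0.2,0,-0.5],"claw": 0.1},{"travel": [0.001,0.001,0.06],"turn": [0.2,2,-0.5],"claw": 0.1},{"travel": [0.003,0.001,0.08],"turn": [0.2,5,-0.5],"claw": 0.1},{"travel": [0.005,0.001,0.093],"turn": [0.2,10,-0.5],"claw": 0.1},{"travel": [0.005,0.001,0.093],"turn": [0.2,10,-0.5],"claw": 0.1},{"travel": [0.005,0.001,0.093],"turn": [0.2,10,-0.5],"claw": 0.1}])

```text
t: 37.8
eef_pos: [0.5255, 0.24, 0.1137]
orientation: [180.0, -50.2, 175.1]
ft_force: [-0.1, -0.1, 0.5]
grip_width: 0.0395
```

```bash
python3 - <<'E'
from h import *
show()
R=Rt(-5,50); go(grasp(0)+R[:,2]*G,R)
E
```

```text
t 37.8 q [2.5, 59.9, -42.8, 71.9, 5.3, 99.6, 47.1] p [0.5255, 0.24, 0.1137] rpy [180.0, -50.2, 175.1] F [-0.1, -0.1, 0.5] w 0.0395
 travel [0.0003, -0.0009, -0.0007] turn [-0.0, -0.2, 0.1] rows 0.0
```

Call:
drive_tool(series=[{"travel": [0,-0.001,-0.0005],"turn": [0,0,0],"claw": 0.3},{"travel": [0,-0.001,-0.0005],"turn": [0,0,0],"claw": 1},{"travel": [0,-0.001,-0.0005],"turn": [0,0,0],"claw": 1},{"travel": [0,-0.001,-0.0005],"turn": [0,0,0],"claw": 1},{"travel": [0,-0.001,-0.0005],"turn": [0,0,0],"claw": 1}])

```text
t: 38.42
eef_pos: [0.5258, 0.2388, 0.1144]
orientation: [180.0, -50.2, 175.1]
ft_force: [2.6, -0.1, 3.6]
grip_width: 0.0177
```

```bash
python3 - <<'E'
from h import *
show()
R=Rt(-5,50); go(grasp(0)+R[:,2]*G,R)
E
python3 mv.py 0.028 | head -6
```

```text
t 38.42 q [2.6, 59.9, -42.8, 71.8, 5.3, 99.7, 47.1] p [0.5258, 0.2388, 0.1144] rpy [180.0, -50.2, 175.1] F [2.6, -0.1, 3.6] w 0.0177
 travel [0.0001, 0.0003, 0.0001] turn [-0.0, -0.2, 0.1] rows 0.0
hole [ 0.5108 -0.232   0.    ]
lift travel [0.0768, 0.0, -0.0641] turn [0.0, 0.0, 0.0] rows 1.6
0.25 travel [0.1197, -0.0143, -0.1107] turn [-0.0, -12.7, 0.1] rows 2.6
0.5 travel [0.1625, -0.0286, -0.1574] turn [-0.0, -25.2, 0.1] rows 3.6
('b', 1) travel [0.1619, -0.0777, -0.1581] turn [0.5, -35.2, -0.8] rows 3.8
('b', 2) travel [0.1613, -0.1268, -0.1589] turn [0.5, -45.2, -0.8] rows 4.2
```

Call:
drive_tool(series=[{"travel": [0.025,0,-0.021],"turn": [0,0,0],"claw": 1},{"travel": [0.05,0,-0.042],"turn": [0,0,0],"claw": 1},{"travel": [0.077,0,-0.064],"turn": [0,0,0],"claw": 1},{"travel": [0.1,-0.007,-0.09],"turn": [0,-6,0],"claw": 1},{"travel": [0.13,-0.017,-0.12],"turn": [0,-15,0],"claw": 1},{"travel": [0.162,-0.03,-0.158],"turn": [0,-25,0],"claw": 1},{"travel": [0.162,-0.078,-0.158],"turn": [0.5,-35,-1],"claw": 1},{"travel": [0.161,-0.127,-0.159],"turn": [0.5,-45,-1],"claw": 1}])

```text
t: 39.42
eef_pos: [0.5338, 0.1099, 0.3401]
orientation: [-180.0, -4.8, 176.3]
ft_force: [0.3, -0.3, 0.2]
grip_width: 0.0174
```

Call:
drive_tool(series=[{"travel": [0,-0.05,0],"turn": [0,-5,-0.5],"claw": 1},{"travel": [0,-0.1,0],"turn": [0,-5,-0.5],"claw": 1},{"travel": [0,-0.15,0],"turn": [0,-5,-0.5],"claw": 1},{"travel": [0,-0.2,0.0],"turn": [0,-5,-0.5],"claw": 1},{"travel": [0,-0.25,0.0],"turn": [0,-5,-0.5],"claw": 1},{"travel": [0.0,-0.3,0.0],"turn": [0,-5,-0.5],"claw": 1},{"travel": [0.0,-0.338,0.0],"turn": [0,-5,-0.5],"claw": 1},{"travel": [0.0,-0.338,0.0],"turn": [0,-5,-0.5],"claw": 1}])

```text
t: 40.42
eef_pos: [0.5096, -0.2304, 0.3382]
orientation: [180.0, -0.3, 176.3]
ft_force: [-0.5, 0.2, -0.8]
grip_width: 0.0174
```

```bash
python3 - <<'E'
from h import *
show(); h=loc(st_t,st_a,[0,.028,0])
go([h[0],h[1],.225],Rt(-3,0))
E
```

```text
t 40.42 q [50.8, 15.6, -40.3, 94.2, 10.4, 74.4, 94.9] p [0.5096, -0.2304, 0.3382] rpy [180.0, -0.3, 176.3] F [-0.5, 0.2, -0.8] w 0.0174
 travel [-0.002, -0.0016, 0.1132] turn [0.0, -0.3, -0.7] rows 1.8
```

Call:
drive_tool(series=[{"travel": [-0.002,-0.005,0.02],"turn": [0,0,-0.5],"claw": 1},{"travel": [-0.002,-0.005,0.05],"turn": [0,0,-0.5],"claw": 1},{"travel": [-0.002,-0.005,0.085],"turn": [0,0,-0.5],"claw": 1},{"travel": [-0.002,-0.005,0.11],"turn": [0,0,-0.5],"claw": 1},{"travel": [-0.002,-0.005,0.114],"turn": [0,0,-0.5],"claw": 1},{"travel": [-0.002,-0.005,0.114],"turn": [0,0,-0.5],"claw": 1}])

```text
t: 41.18
eef_pos: [0.5126, -0.2308, 0.2254]
orientation: [179.9, -0.2, 177.3]
ft_force: [-0.7, -0.4, -0.6]
grip_width: 0.0173
```

```bash
python3 chk.py 0.028 s20.png
```

```text
t 41.17 q [49.1, 21.2, -39.3, 102.4, 15.0, 61.9, 91.8] p [0.5126, -0.2308, 0.2254] rpy [179.9, -0.2, 177.3] F [-0.7, -0.4, -0.6] w 0.0173
 travel [0.0014, -0.0014, 0.0804] turn [0.1, -0.2, 0.3] rows 1.3
[183.4570889  323.33777053]
[179.03045195 361.81738699]
```

View pics/s20.png

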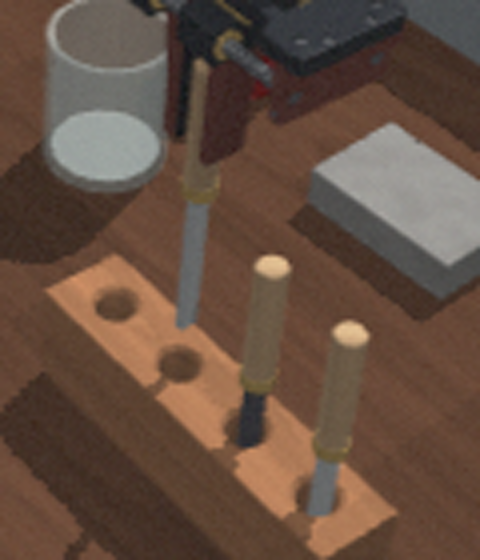

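Tip sits at (187,326) above the hole at (180,363), close to the expected pixel. Inserting.

Call:
drive_tool(series=[{"travel": [0.0015,-0.0015,0],"turn": [0,0,0.3],"claw": 1},{"travel": [0.0015,-0.0015,0.008],"turn": [0,0,0.3],"claw": 1},{"travel": [0.0015,-0.0015,0.02],"turn": [0,0,0.3],"claw": 1},{"travel": [0.0015,-0.0015,0.034],"turn": [0,0,0.3],"claw": 1},{"travel": [0.0015,-0.0015,0.05],"turn": [0,0,0.3],"claw": 1},{"travel": [0.0015,-0.0015,0.066],"turn": [0,0,0.3],"claw": 1},{"travel": [0.0015,-0.0015,0.08],"turn": [0,0,0.3],"claw": 1},{"travel": [0.0015,-0.0015,0.0845],"turn": [0,0,0.3],"claw": 1}])

```text
t: 42.22
eef_pos: [0.51, -0.2328, 0.1396]
orientation: [179.9, -0.3, 176.9]
ft_force: [-0.2, -0.1, -0.6]
grip_width: 0.0173
```

Call:
drive_tool(series=[{"travel": [0,0,0.001],"turn": [0,0,0],"claw": 1},{"travel": [0,0,0.002],"turn": [0,0,0],"claw": 1},{"travel": [0,0,0.003],"turn": [0,0,0],"claw": 1},{"travel": [0,0,0.004],"turn": [0,0,0],"claw": 1},{"travel": [0,0,0.004],"turn": [0,0,0],"claw": 1}])

```text
t: 42.85
eef_pos: [0.5107, -0.2332, 0.1372]
orientation: [180.0, -0.2, 176.9]
ft_force: [0.3, 0.1, 1.7]
grip_width: 0.0175
```

Call:
drive_tool(series=[{"travel": [0,0,0.001],"turn": [0,0,0],"claw": 1},{"travel": [0,0,0.001],"turn": [0,0,0],"claw": 1}])

```text
t: 43.1
eef_pos: [0.5111, -0.2332, 0.1371]
orientation: [-180.0, -0.1, 176.9]
ft_force: [-1.6, 0.8, 9.2]
grip_width: 0.0177
```

Call:
drive_tool(series=[{"travel": [0,0,-0.001],"turn": [0,0,0],"claw": 0.1},{"travel": [0,0,-0.001],"turn": [0,0,0],"claw": 0.1},{"travel": [0,0,-0.001],"turn": [0,0,0],"claw": 0.1},{"travel": [0,0,-0.02],"turn": [0,0,0],"claw": 0.1},{"travel": [0,0,-0.06],"turn": [0,0,0],"claw": 0.1},{"travel": [0,0,-0.11],"turn": [0,0,0],"claw": 0.1},{"travel": [0,0,-0.17],"turn": [0,0,0],"claw": 0.1},{"travel": [0,0,-0.17],"turn": [0,0,0],"claw": 0.1}])

```text
t: 44.1
eef_pos: [0.514, -0.2332, 0.3122]
orientation: [-179.8, 0.4, 176.9]
ft_force: [-0.1, -0.4, -0.3]
grip_width: 0.0395
```

```bash
python3 - <<'E'
from h import *
show()
c=cam('side');crop(c,'s21.png',200,140,440,340,3)
go([.56,.21,.30],Rt(-5,0))
E
```

```text
t 44.1 q [50.9, 16.8, -40.5, 96.2, 11.6, 70.9, 94.7] p [0.514, -0.2332, 0.3122] rpy [-179.8, 0.4, 176.9] F [-0.1, -0.4, -0.3] w 0.0395
 travel [-0.0234, 0.4452, 0.0084] turn [-0.1, 0.1, 1.9] rows 7.1
```

View pics/s21.png

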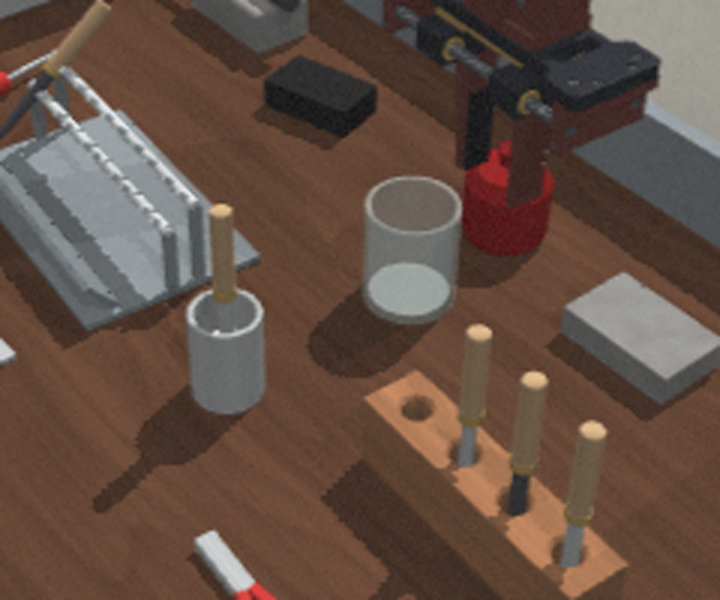

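```bash
python3 - <<'E'
from h import *
c=cam('top')
for uv in [(80,150),(80,240),(45,240),(42,128)]: print(uv,onz(c,*uv,0).round(3),onz(c,*uv,.2).round(3))
print(grasp(.112))
E
```

```text
(80, 150) [0.772 0.598 0.   ] [0.731 0.515 0.2  ]
(80, 240) [0.543 0.592 0.   ] [0.534 0.51  0.2  ]
(45, 240) [0.542 0.679 0.   ] [0.534 0.585 0.2  ]
(42, 128) [0.828 0.696 0.   ] [0.779 0.598 0.2  ]
[0.5497782  0.34942415 0.12641814]
```

Call:
drive_tool(series=[{"travel": [-0.005,0.05,0],"turn": [0,0,0],"claw": 0.1},{"travel": [-0.01,0.11,0],"turn": [0,0,0],"claw": 0.1},{"travel": [-0.015,0.17,0],"turn": [0,0,0.5],"claw": 0.1},{"travel": [-0.02,0.23,0],"turn": [0,0,1],"claw": 0.1},{"travel": [-0.023,0.29,0],"turn": [0,0,1.5],"claw": 0.1},{"travel": [-0.023,0.35,0],"turn": [0,0,1.9],"claw": 0.1},{"travel": [-0.023,0.4,0],"turn": [0,0,1.9],"claw": 0.1},{"travel": [-0.023,0.445,0],"turn": [0,0,1.9],"claw": 0.1}])

```text
t: 45.2
eef_pos: [0.5573, 0.2114, 0.3043]
orientation: [-180.0, -0.4, 175.0]
ft_force: [0.2, 0.6, -0.3]
grip_width: 0.0396
```

```bash
python3 pg.py 0.112; python3 -c "
from h import *
show()"
```

```text
g [0.5498 0.3494 0.1264] pre [0.5954 0.3454 0.181 ]
 travel [-0.0067, 0.0342, 0.0158] turn [-0.0, 9.6, 0.0] rows 0.9
 travel [-0.0134, 0.0684, 0.0315] turn [-0.0, 19.6, 0.0] rows 1.8
 travel [-0.0201, 0.1026, 0.0473] turn [-0.1, 29.6, 0.0] rows 2.8
 travel [-0.0268, 0.1368, 0.063] turn [-0.1, 39.6, 0.0] rows 3.7
pre travel [-0.0272, 0.1369, 0.123] turn [-0.1, 39.6, 0.0] rows 3.7
t 45.2 q [9.8, 23.1, -48.8, 91.8, 17.7, 73.5, 43.2] p [0.5573, 0.2114, 0.3043] rpy [-180.0, -0.4, 175.0] F [0.2, 0.6, -0.3] w 0.0396
```

Call:
drive_tool(series=[{"travel": [-0.006,0.034,0.005],"turn": [0,10,0],"claw": 0.1},{"travel": [-0.013,0.068,0.015],"turn": [0,20,0],"claw": 0.1},{"travel": [-0.02,0.102,0.035],"turn": [0,30,0],"claw": 0.1},{"travel": [-0.026,0.138,0.063],"turn": [0,40,0],"claw": 0.1},{"travel": [-0.027,0.138,0.1],"turn": [0,40,0],"claw": 0.1},{"travel": [-0.027,0.138,0.123],"turn": [0,40,0],"claw": 0.1},{"travel": [-0.027,0.138,0.123],"turn": [0,40,0],"claw": 0.1},{"travel": [-0.027,0.138,0.123],"turn": [0,40,0],"claw": 0.1}])

```text
t: 46.2
eef_pos: [0.5974, 0.345, 0.1859]
orientation: [179.8, -40.0, 175.0]
ft_force: [0.9, -0.0, 0.8]
grip_width: 0.0396
```

```bash
python3 ap.py 0.112
```

```text
t 46.2 q [-7.3, 59.0, -44.1, 56.0, 7.8, 104.1, 41.0] p [0.5974, 0.345, 0.1859] rpy [179.8, -40.0, 175.0] F [0.9, -0.0, 0.8] w 0.0396
(-0.06, 40) travel [-0.0016, 0.0002, 0.035] turn [0.1, -0.0, 0.0] rows 0.6
(-0.03, 42) travel [-0.002, 0.0001, 0.065] turn [0.1, 2.0, 0.0] rows 1.0
(0, 45) travel [-0.0, 0.0, 0.0949] turn [0.1, 5.0, 0.0] rows 1.5
(0, 50) travel [0.0016, 0.0, 0.0947] turn [0.1, 10.0, 0.0] rows 1.5
```

Call:
drive_tool(series=[{"travel": [-0.001,0,0.01],"turn": [0,0,0],"claw": 0.1},{"travel": [-0.002,0,0.034],"turn": [0,0,0],"claw": 0.1},{"travel": [-0.002,0,0.06],"turn": [0,2,0],"claw": 0.1},{"travel": [0,0,0.08],"turn": [0,5,0],"claw": 0.1},{"travel": [0.002,0,0.093],"turn": [0,10,0],"claw": 0.1},{"travel": [0.002,0,0.093],"turn": [0,10,0],"claw": 0.1},{"travel": [0.002,0,0.093],"turn": [0,10,0],"claw": 0.1}])

```text
t: 47.08
eef_pos: [0.5361, 0.3508, 0.1139]
orientation: [179.9, -50.1, 175.0]
ft_force: [-0.4, 0.1, 0.8]
grip_width: 0.0395
```

```bash
python3 - <<'E'
from h import *
show()
R=Rt(-5,50); go(grasp(.112)+R[:,2]*G,R)
E
```

```text
t 47.08 q [-6.0, 64.2, -44.9, 62.6, 4.2, 100.9, 40.5] p [0.5361, 0.3508, 0.1139] rpy [179.9, -50.1, 175.0] F [-0.4, 0.1, 0.8] w 0.0395
 travel [0.0007, -0.0002, 0.0001] turn [0.1, -0.1, 0.0] rows 0.0
```

Call:
drive_tool(series=[{"travel": [0.0005,0,0],"turn": [0,0,0],"claw": 0.3},{"travel": [0.0005,0,0],"turn": [0,0,0],"claw": 1},{"travel": [0.0005,0,0],"turn": [0,0,0],"claw": 1},{"travel": [0.0005,0,0],"turn": [0,0,0],"claw": 1},{"travel": [0.0005,0,0],"turn": [0,0,0],"claw": 1}])

```text
t: 47.7
eef_pos: [0.5356, 0.3508, 0.1142]
orientation: [179.9, -50.2, 175.0]
ft_force: [1.7, -0.6, 3.1]
grip_width: 0.0175
```

```bash
python3 mv.py 0.084 | head -6
```

```text
hole [ 0.5135 -0.1761  0.    ]
lift travel [0.0768, 0.0001, -0.064] turn [0.0, 0.0, 0.0] rows 1.6
0.25 travel [0.1229, -0.0145, -0.1071] turn [0.1, -12.7, 0.0] rows 2.6
0.5 travel [0.1689, -0.0292, -0.1501] turn [0.1, -25.2, -0.0] rows 3.6
('b', 1) travel [0.1679, -0.0789, -0.1515] turn [0.6, -35.2, -0.9] rows 3.8
('b', 2) travel [0.1668, -0.1287, -0.1528] turn [0.6, -45.2, -0.9] rows 4.2
```

Call:
drive_tool(series=[{"travel": [0.025,0,-0.021],"turn": [0,0,0],"claw": 1},{"travel": [0.05,0,-0.042],"turn": [0,0,0],"claw": 1},{"travel": [0.077,0,-0.064],"turn": [0,0,0],"claw": 1},{"travel": [0.105,-0.007,-0.09],"turn": [0,-6,0],"claw": 1},{"travel": [0.135,-0.017,-0.12],"turn": [0,-15,0],"claw": 1},{"travel": [0.169,-0.03,-0.15],"turn": [0,-25,0],"claw": 1},{"travel": [0.168,-0.079,-0.151],"turn": [0.5,-35,-1],"claw": 1},{"travel": [0.167,-0.129,-0.153],"turn": [0.5,-45,-1],"claw": 1}])

```text
t: 48.7
eef_pos: [0.5341, 0.2213, 0.3434]
orientation: [179.9, -4.6, 176.2]
ft_force: [0.9, -0.1, 0.4]
grip_width: 0.0175
```

Call:
drive_tool(series=[{"travel": [0,-0.05,0],"turn": [0,-5,-0.5],"claw": 1},{"travel": [0,-0.1,0],"turn": [0,-5,-0.5],"claw": 1},{"travel": [0,-0.15,0],"turn": [0,-5,-0.5],"claw": 1},{"travel": [0,-0.2,0.0],"turn": [0,-5,-0.5],"claw": 1},{"travel": [0,-0.25,0.0],"turn": [0,-5,-0.5],"claw": 1},{"travel": [0.0,-0.3,0.0],"turn": [0,-5,-0.5],"claw": 1},{"travel": [0.0,-0.35,0.0],"turn": [0,-5,-0.5],"claw": 1},{"travel": [0.0,-0.393,0.0],"turn": [0,-5,-0.5],"claw": 1}])

```text
t: 49.7
eef_pos: [0.507, -0.1718, 0.3418]
orientation: [-180.0, -0.1, 176.5]
ft_force: [0.8, 0.6, -0.4]
grip_width: 0.0175
```

```bash
python3 - <<'E'
from h import *
show(); h=loc(st_t,st_a,[0,.084,0])
go([h[0],h[1],.225],Rt(-3,0))
E
```

```text
t 49.7 q [46.9, 12.7, -41.0, 97.0, 8.7, 73.7, 90.7] p [0.507, -0.1718, 0.3418] rpy [-180.0, -0.1, 176.5] F [0.8, 0.6, -0.4] w 0.0175
 travel [-0.0069, -0.0038, 0.1168] turn [-0.0, -0.1, -0.5] rows 1.9
```

Call:
drive_tool(series=[{"travel": [-0.004,-0.004,0.02],"turn": [0,0,-0.5],"claw": 1},{"travel": [-0.006,-0.005,0.05],"turn": [0,0,-0.5],"claw": 1},{"travel": [-0.006,-0.005,0.085],"turn": [0,0,-0.5],"claw": 1},{"travel": [-0.006,-0.005,0.11],"turn": [0,0,-0.5],"claw": 1},{"travel": [-0.006,-0.005,0.116],"turn": [0,0,-0.5],"claw": 1},{"travel": [-0.006,-0.005,0.116],"turn": [0,0,-0.5],"claw": 1}])

```text
t: 50.45
eef_pos: [0.5132, -0.1752, 0.2244]
orientation: [179.9, -0.1, 177.1]
ft_force: [0.7, 0.9, -0.7]
grip_width: 0.0175
```

```bash
python3 chk.py 0.084 s22.png
```

```text
t 50.45 q [44.8, 19.3, -39.8, 105.0, 14.0, 60.8, 86.8] p [0.5132, -0.1752, 0.2244] rpy [179.9, -0.1, 177.1] F [0.7, 0.9, -0.7] w 0.0175
 travel [-0.0005, -0.001, 0.0794] turn [0.1, -0.1, 0.1] rows 1.3
[117.04284887 266.86784848]
[116.05393912 302.00220037]
```

View pics/s22.png

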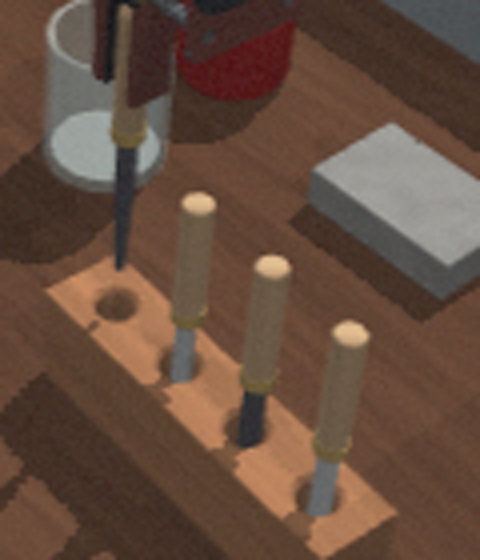

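Call:
drive_tool(series=[{"travel": [0,-0.001,0],"turn": [0,0,0],"claw": 1},{"travel": [0,-0.001,0.008],"turn": [0,0,0],"claw": 1},{"travel": [0,-0.001,0.02],"turn": [0,0,0],"claw": 1},{"travel": [0,-0.001,0.034],"turn": [0,0,0],"claw": 1},{"travel": [0,-0.001,0.05],"turn": [0,0,0],"claw": 1},{"travel": [0,-0.001,0.066],"turn": [0,0,0],"claw": 1},{"travel": [0,-0.001,0.08],"turn": [0,0,0],"claw": 1},{"travel": [0,-0.001,0.0835],"turn": [0,0,0],"claw": 1}])

```text
t: 51.5
eef_pos: [0.5119, -0.1769, 0.1387]
orientation: [179.9, -0.3, 177.1]
ft_force: [0.7, 0.5, -0.7]
grip_width: 0.0177
```

Call:
drive_tool(series=[{"travel": [0,0,0.001],"turn": [0,0,0],"claw": 1},{"travel": [0,0,0.002],"turn": [0,0,0],"claw": 1},{"travel": [0,0,0.003],"turn": [0,0,0],"claw": 1},{"travel": [0,0,0.004],"turn": [0,0,0],"claw": 1},{"travel": [0,0,0.004],"turn": [0,0,0],"claw": 1}])

```text
t: 52.12
eef_pos: [0.5131, -0.1772, 0.1371]
orientation: [180.0, -0.1, 177.1]
ft_force: [-0.4, 0.3, 6.3]
grip_width: 0.0176
```

Call:
drive_tool(series=[{"travel": [0,0,-0.001],"turn": [0,0,0],"claw": 0.1},{"travel": [0,0,-0.001],"turn": [0,0,0],"claw": 0.1},{"travel": [0,0,-0.001],"turn": [0,0,0],"claw": 0.1},{"travel": [0,0,-0.02],"turn": [0,0,0],"claw": 0.1},{"travel": [0,0,-0.06],"turn": [0,0,0],"claw": 0.1},{"travel": [0,0,-0.11],"turn": [0,0,0],"claw": 0.1},{"travel": [0,0,-0.17],"turn": [0,0,0],"claw": 0.1},{"travel": [0,0,-0.2],"turn": [0,0,0],"claw": 0.1}])

```text
t: 53.12
eef_pos: [0.5143, -0.177, 0.3409]
orientation: [-180.0, 0.1, 177.1]
ft_force: [0.1, -0.4, -0.0]
grip_width: 0.0398
```

Call:
drive_tool(series=[{"travel": [0,0.05,0],"turn": [0,0,0],"claw": 0.1},{"travel": [0,0.1,0],"turn": [0,0,0],"claw": 0.1},{"travel": [0,0.15,0],"turn": [0,0,0],"claw": 0.1},{"travel": [0,0.2,0],"turn": [0,0,0],"claw": 0.1},{"travel": [0,0.25,0],"turn": [0,0,0],"claw": 0.1},{"travel": [0,0.3,0],"turn": [0,0,0],"claw": 0.1},{"travel": [0,0.35,0],"turn": [0,0,0],"claw": 0.1},{"travel": [0,0.4,0],"turn": [0,0,0],"claw": 0.1}])

```text
t: 54.12
eef_pos: [0.5336, 0.2237, 0.3379]
orientation: [179.9, -0.1, 177.0]
ft_force: [0.9, -0.8, -0.2]
grip_width: 0.0395
```

Call:
drive_tool(series=[{"travel": [0,0,0],"turn": [0,0,0],"claw": 0.1},{"travel": [0,0,0],"turn": [0,0,0],"claw": 0.1},{"travel": [0,0,0],"turn": [0,0,0],"claw": 0.1},{"travel": [0,0,0],"turn": [0,0,0],"claw": 0.1}])

```text
t: 54.62
eef_pos: [0.5341, 0.2206, 0.3367]
orientation: [180.0, -0.2, 176.9]
ft_force: [-0.4, 0.1, 0.4]
grip_width: 0.0394
```

```bash
python3 - <<'E'
from h import *
show()
c=cam('side','s23.png');crop(c,'s23z.png',200,170,440,370,3)
def px(x0,y0,k,p): return (x0+(p[0]+.5)/k-.5, y0+(p[1]+.5)/k-.5)
for y in (.084,.028,-.028,-.084):
    h=loc(st_t,st_a,[0,y,0]); print('exp handle end',(proj(c,h+[0,0,.186])-[200,170])*3+1)
cam('top','t23.png')
E
```

```text
t 54.62 q [10.8, 20.2, -51.0, 91.6, 15.9, 76.0, 44.5] p [0.5341, 0.2206, 0.3367] rpy [180.0, -0.2, 176.9] F [-0.4, 0.1, 0.4] w 0.0394
exp handle end [425.0571608  195.72220373]
exp handle end [476.189137   240.05274702]
exp handle end [530.80919967 287.40740125]
exp handle end [589.28687473 338.10653902]
```

View pics/s23z.png

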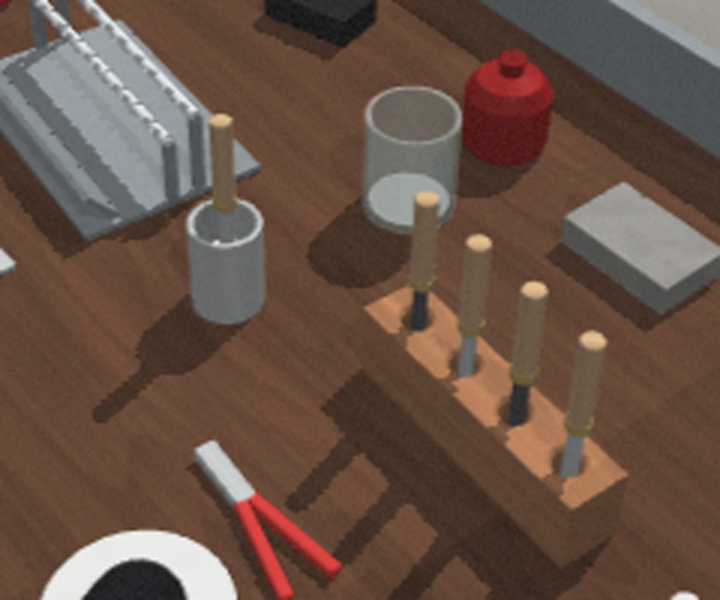

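View pics/t23.png

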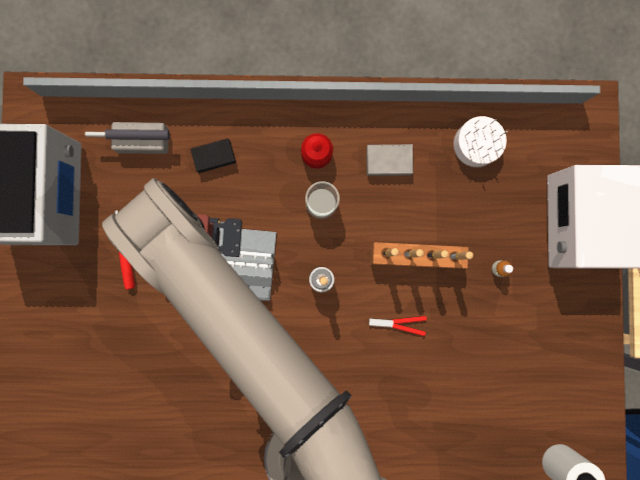

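View pics/s23.png

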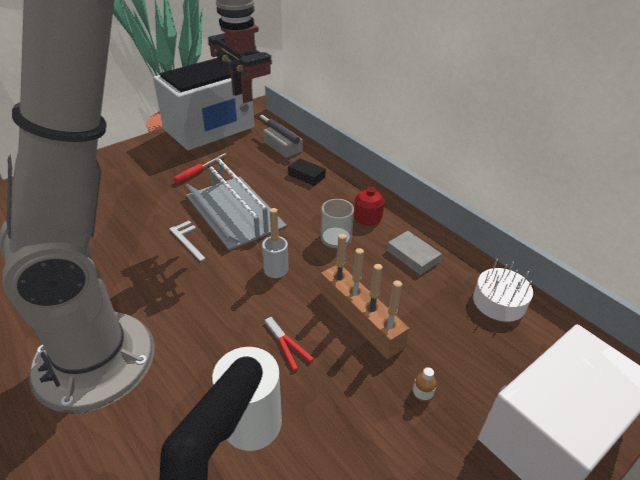

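All four handle ends are within about 2 px of where fully seated files should be. The brush stands in the pot, and the beaker and pot are upright. Handing in.

```bash
python3 - <<'E'
from h import *
show(); print(robot.hand_in())
E
```

```text
t 54.73 q [10.8, 20.2, -51.0, 91.6, 15.9, 76.0, 44.5] p [0.5339, 0.2212, 0.3366] rpy [179.9, -0.2, 177.0] F [0.3, -0.6, 0.3] w 0.0399
the job is handed in; nothing more can be done
None
```

The job is done and handed in at t ≈ 54.7 s.

- **Scrubbing:** The brush made three full strokes in the beaker. Each went down to floor contact (10.6 to 12.3 N) and up until the top of the head was about 6 mm above the rim, with the head never leaving the beaker.
- **Placing:** I stood the brush head down in the steel pot, then put each of the four files blade down in its own hole. Each file was lowered until it touched the hole floor (6 to 9 N) before release.

**Last checks:**
- In the final side view, all four file handle ends were within about 2 px of where fully seated files should be.
- The brush, pot and beaker were standing upright. By eye, the other things on the bench looked unmoved.
- The arm was clear of everything, with its fingers open and force readings near zero.
- The caliper and screwdriver were partly or wholly hidden by the arm in the final top view, so I could only check them in the side view.
- I saw neither the pot nor the beaker get knocked aside.

No check failed. The two cameras differed by 2 to 4 mm on the pot and block positions. I averaged these, and the difference was well within the clearances.

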